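Press a glued canvas flat

ROBOT

A 7-joint arm with a two-finger parallel gripper is mounted at the origin on the work surface. World frame = base frame: x ahead of the robot, y to its left, z up, the work surface at z = 0. Lengths are in m, angles in rad, forces in N, time in s.
With the tool pointing down it reaches from about 0.425 to 0.925 m from the base axis. Payload 6.8 kg.
Tool frame: the origin (TCP) lies on the front face of the gripper's body, between the roots of the fingers; the fingertips stand 73 mm ahead of it and the grasp point (between the pads) lies 54 mm ahead of it; z points along the fingers, y is the line along which they close (so a half turn about z gives the same grasp; the last joint's range is limited). The gripper opens to 85 mm and grips with 20 to 120 N. Pads are 22 mm wide; open, the fingers measure 114 mm over their backs; the gripper's body (76 mm by 85 mm) begins 54 mm behind the grasp point. The pads swing forward as they close: fully open they stand 13 mm farther back than shut.
Start: joints at [-1.418, 0.477, 0.022, 1.555, -0.011, 1.109, -0.083], TCP at [0.174, 0.652, 0.304] pointing down, gripper open.
Joint ranges: [-2.96, 2.96], [-0.34, 2.1], [-1.41, 1.46], [0.24, 2.44], [-1.37, 4.51], [0.17, 1.92], [-2.96, 2.96]. Speed limits (rad/s): [2.39, 2.39, 3.14, 3.14, 3.14, 3.14, 3.14].

INTERFACE

Orientations are given as a unit quaternion [w, x, y, z].
In Python, from station import bot, optics gives the robot as it stands.
- The arm moves only by the tool drive_tool, never from a script. Its argument "deltas" is a list of rows, each an object with "gripper": the closure in counts, from 0 (fully open) to 255 (shut); "offset": the shift along the tool's x, y, z in units of 1000 mm (1.0 is 1000 mm), a list of three; "angular": the turn, a rotation vector about the tool's x, y, z in units of 45 degrees (1.0 is 45 degrees), a list of three. In form: [{"gripper": gripper, "offset": [dx, dy, dz], "angular": [rx, ry, rz]}, ...]. A call has 1 to 5 rows; each row is the pose to reach, as a shift and turn from the pose commanded when the call began, along the tool's axes at that moment; what a row does not reach only later rows make up. A row lasts 1/10 s, in which the tool goes at most 50 mm and 8.59 degrees, less where a joint would pass 70% of its speed; a pose out of reach is approached as far as the arm can. A call with a number of a shift or a turn outside -1 to 1 is refused whole. A call with a gripper value outside its range is refused whole. The fingers move at their own pace and stop on an object; "grip_force" is the grip in N (left out, the last holds). Time passes only in rows, so rows that repeat a pose let the fingers close. It gives the time, the measured TCP pose, the force, the opening and the grip force at its end, in the units of the state.
- bot.get_obs(): the state, without advancing time (a new reading comes with each control period).
- optics.read_camera(name): name is "scene" or "top"; returns the picture (400x640x3 uint8, blue, green, red); there is no depth.
- optics.camera_model(name): a dict with "fx", "fy", "cx", "cy" (pixels), "cam_to_world" (4x4, takes a point from camera to world coordinates). Camera axes: x right, y up, looking along -z (the intrinsics and any distortion apply to the point x, -y, -z); pixel columns grow to the right and rows downward; lengths in m; the calibration is good to about 2 mm. A picture is of the moment at which its call begins. camera_model takes no time and is no camera call.
- bot.hand_in(): hands the job in; it is judged then, once.
The state is a dict: "t": time; "q": joint angles; "joint_vel": joint speeds; "joint_torque": joint torques, N m; "eef_pos": TCP position; "tool_rot": TCP orientation; "contact_force": force on the tool from outside, world axes, zero at the start; "torque": the same for the moment, N m; "gripper_width": opening from 0.0 (shut) to 1.0 (fully open); "grasp_force": force on a finger pad.
Only numpy, scipy, OpenCV 4.12 (cv2) and the standard library are available. Lean on these libraries where they do the work, as an engineer would, in place of code of your own. Each camera call takes 0.05 s, during which the arm holds its last target. There are 200 camera calls.

TASK

Lay the pressing board flat on the glued canvas, centred and square to it, either way round. Then find the heavy end of each pressing weight on the table and stand every one upright, heavy end down, near the centre of a cork pad on the board (any pads, one weight to a pad), and leave them standing; after that, push the timer's plunger fully down to its stop and let it spring back. Do not knock over the paint bottles.

Things in the scene. Friction and masses are not known exactly. Their poses are not given: they have to be found in the camera images.
- weight0_mid (a point): a wooden pressing weight: baton 130 mm long along its x, round (28 mm diameter) for the middle 70 mm, square (28 mm) blocks near the ends; 0.2-0.35 kg. A slug hidden in one end puts the centre of mass about 36 mm from the middle; the ends look alike, +x or -x may be heavy. Starts lying flat. This point is its middle, on its axis: 14 mm up lying, 65 mm up standing. May be absent.
- weight1_mid (a point): another pressing weight, same as weight0; either end may be heavy. Point at its middle; x along its length. May be absent. All weights: the end faces are slightly domed, so it stands only on its heavy end and topples off its light one; held lightly (4 to 8 N) 30 mm from the middle on the light half, it swings until it hangs heavy end down; held 30 mm from the middle on the heavy half, it stays about level.
- weight2_mid (a point): another pressing weight, same size and look as weight0; either end may be the heavy one. The point at its middle, on its axis; x along its length. May be absent.
- weight3_mid (a point): another pressing weight, same size and look as weight0; either end may be the heavy one. The point at its middle, on its axis; x along its length. May be absent.
- board_knob (a point): the pressing board: loose plywood, 130 mm along its x, 200 mm along its y, 8 mm thick, 0.3 kg, with a round wooden knob in its centre, 24 mm in diameter and 44 mm tall. This point is on the knob's axis, half-way up the knob: 30 mm above the board's underside, 22 mm above its upper face; z is up, normal to the board. It starts flat on the table.
- canvas_top (a point): the glued canvas: a fixed panel 170 mm along its x, 240 mm along its y, 18 mm high, magenta with a lime rectangle in the middle. This point is the centre of its upper face; z up.
- plunger_top (a point): centre of the upper face of the timer's plunger: a round black cap, 34 mm in diameter, on a fixed white timer (housing 85 x 100 x 50 mm); 102 mm over the table when released. Pushed straight down it goes 15 mm to a solid stop, against a spring (about 2 N at first, about 7.5 N at the stop), and springs back when let go.
- plunger (a joint): how far the timer's plunger is pushed down, in m: 0 released, 0.015 fully down
- pad0 (a point): centre of one of the four cork pads let in flush with the pressing board's upper face: 44 mm square, 40 mm from the knob's axis along the board's +x and 72 mm along its +y; moves with the board
- pad1 (a point): centre of one of the four cork pads let in flush with the pressing board's upper face: 44 mm square, 40 mm from the knob's axis along the board's +x and 72 mm along its -y; moves with the board
- pad2 (a point): centre of one of the four cork pads let in flush with the pressing board's upper face: 44 mm square, 40 mm from the knob's axis along the board's -x and 72 mm along its +y; moves with the board
- pad3 (a point): centre of one of the four cork pads let in flush with the pressing board's upper face: 44 mm square, 40 mm from the knob's axis along the board's -x and 72 mm along its -y; moves with the board
- bottle_a: a white paint bottle, 170 mm tall, standing on the table; a bystander. Origin at the centre of its underside, z up along its axis.
- bottle_b: an orange paint bottle, 160 mm tall, standing on the table; a bystander. Origin at the centre of its underside, z up along its axis.
Not all that is in view belongs to the job. What is shaped like the part that bears weight2_mid but green or red is not meant.

How it is judged:
On the way, in this order (a step that is already met when the one before it is completed fails the run):
1. the pressing board lies flat on the canvas, centred and square (horizontal distance between board_knob and canvas_top below 0.015 m and angle between the x axis of board_knob and the x axis of canvas_top, either way round below 0.14 rad and angle between board_knob's own z axis and vertical below 0.06 rad and z of board_knob in the frame of canvas_top below 0.035 m), for 0.2 s.
2. every weight stands released, heavy end down, each on a cork pad of its own (all of step 1 and (angle between weight0_mid's own x axis and vertical below 0.17 rad or angle between weight0_mid's own x axis and vertical above 2.97159 rad) and (horizontal distance between weight0_mid and pad0 below 0.022 m or horizontal distance between weight0_mid and pad1 below 0.022 m or horizontal distance between weight0_mid and pad2 below 0.022 m or horizontal distance between weight0_mid and pad3 below 0.022 m) and z of weight0_mid in the frame of board_knob between 0.033 and 0.052 m and (angle between weight1_mid's own x axis and vertical below 0.17 rad or angle between weight1_mid's own x axis and vertical above 2.97159 rad) and (horizontal distance between weight1_mid and pad0 below 0.022 m or horizontal distance between weight1_mid and pad1 below 0.022 m or horizontal distance between weight1_mid and pad2 below 0.022 m or horizontal distance between weight1_mid and pad3 below 0.022 m) and z of weight1_mid in the frame of board_knob between 0.033 and 0.052 m and (angle between weight2_mid's own x axis and vertical below 0.17 rad or angle between weight2_mid's own x axis and vertical above 2.97159 rad) and (horizontal distance between weight2_mid and pad0 below 0.022 m or horizontal distance between weight2_mid and pad1 below 0.022 m or horizontal distance between weight2_mid and pad2 below 0.022 m or horizontal distance between weight2_mid and pad3 below 0.022 m) and z of weight2_mid in the frame of board_knob between 0.033 and 0.052 m and (angle between weight3_mid's own x axis and vertical below 0.17 rad or angle between weight3_mid's own x axis and vertical above 2.97159 rad) and (horizontal distance between weight3_mid and pad0 below 0.022 m or horizontal distance between weight3_mid and pad1 below 0.022 m or horizontal distance between weight3_mid and pad2 below 0.022 m or horizontal distance between weight3_mid and pad3 below 0.022 m) and z of weight3_mid in the frame of board_knob between 0.033 and 0.052 m and horizontal distance between weight0_mid and weight1_mid above 0.05 m and horizontal distance between each of weight0_mid, weight1_mid and weight2_mid above 0.05 m and horizontal distance between each of weight0_mid, weight1_mid, weight2_mid and weight3_mid above 0.05 m and contact force between each of weight0, weight1, weight2, weight3 and the fingers below 0.1 N), for 0.3 s.
3. the plunger is pushed fully down (value of joint plunger above 0.0135 m), for 0.05 s.
At the end, for the whole second after the job is handed in: Board flat on the canvas, centred within 15 mm, square within 8 degrees; every weight at rest, released, upright within 9 degrees on its heavy end, within 22 mm of the centre of a pad, one to a pad; then plunger pushed at least 13.5 of its 15 mm, and up again (all of step 2 and linear speed of each of weight0, weight1, weight2, weight3 below 0.04 m/s and value of joint plunger below 0.002 m); the robot touches nothing.
It fails at once if a white paint bottle is knocked over (angle between bottle_a's own z axis and vertical above 0.7 rad).
It fails at once if an orange paint bottle is knocked over (angle between bottle_b's own z axis and vertical above 0.7 rad).
Of weight0, weight1, weight2, weight3 only 2 to 3 are there at a start; the rules pass over those that are not, and their reading is None.
At some moment in a run one of weight0, weight1, weight2, weight3 may be knocked a few centimetres aside while the robot is not near it.
Once in a run the grip may slacken for a moment while it holds something.
It also fails if it takes over 210 s, if anything falls off the work surface, if the arm or the gripper's body presses on something with over 40 N, if the wrist force passes 120 N, or if a joint passes its speed limit or range.

## Working session

There is one attempt and no reset: what is moved stays moved. The work goes in short steps, Python scripts to look and compute and a tool call to move; the robot and the scene stay as the last step left them, time stands still between calls to the robot, and variables do not carry over. Pictures are saved under pics/ and viewed, at most 14 in all, crops included, and the job is handed in when it is done.

Besides the shell and the picture viewer there is one more tool, called after "Call:" by a JSON object that holds its "op" and its "data". drive_tool: Moves the arm, as the interface text tells. Its arguments: {"type":"object","properties":{"deltas":{"type":"array"},"grip_force":{"type":"number"}},"required":["deltas"]}

```bash
mkdir -p pics; ls
python3 - <<'E'
from station import bot, optics
import cv2,numpy as np
o=bot.get_obs();print({k:np.round(v,3).tolist() for k,v in o.items()})
for n in("scene","top"):
    cv2.imwrite(f"pics/{n}0.png",optics.read_camera(n)); m=optics.camera_model(n); print(n,m)
E
```

```text
pics
{'t': 0.0, 'q': [-1.418, 0.478, 0.022, 1.556, -0.012, 1.109, -0.083], 'joint_vel': [0.002, 0.0, 0.001, -0.0, -0.001, 0.0, -0.0], 'joint_torque': [0.0, -59.644, 1.608, -28.119, 0.012, 0.01, 0.0], 'eef_pos': [0.174, 0.652, 0.303], 'tool_rot': [-0.0, 0.13, 0.992, -0.001], 'contact_force': [-0.386, -0.799, 0.785], 'torque': [0.005, -0.018, -0.025], 'grasp_force': 0.0, 'gripper_width': 1.002}
scene {'fx': 416.2680845927739, 'fy': 416.2680845927739, 'cx': 314.5231556707728, 'cy': 198.58444419209158, 'cam_to_world': array([[-0.81091699, -0.37357347,  0.45039593,  0.93943384],
       [ 0.58516026, -0.51631433,  0.62530552,  0.81314013],
       [-0.00105168,  0.77062467,  0.63728841,  0.8242841 ],
       [ 0.        ,  0.        ,  0.        ,  1.        ]])}
top {'fx': 520.4696036169437, 'fy': 520.4696036169437, 'cx': 315.58018140584005, 'cy': 199.9410199053415, 'cam_to_world': array([[ 0.00434371,  0.98955206, -0.14411055,  0.23062308],
       [-0.99998294,  0.00486109,  0.00323825,  0.06668733],
       [ 0.00390495,  0.14409402,  0.9895563 ,  1.52450885],
       [ 0.        ,  0.        ,  0.        ,  1.        ]])}
```

View pics/scene0.png

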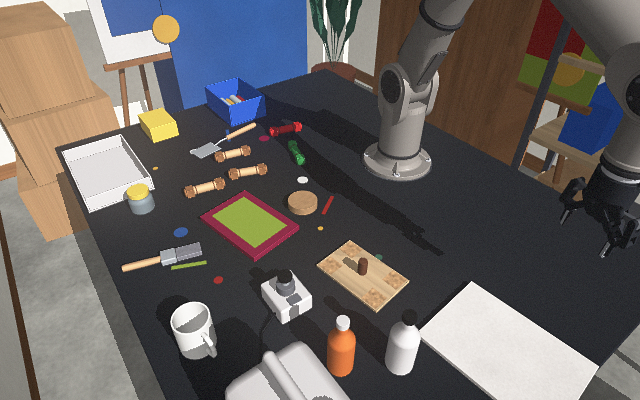

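View pics/top0.png

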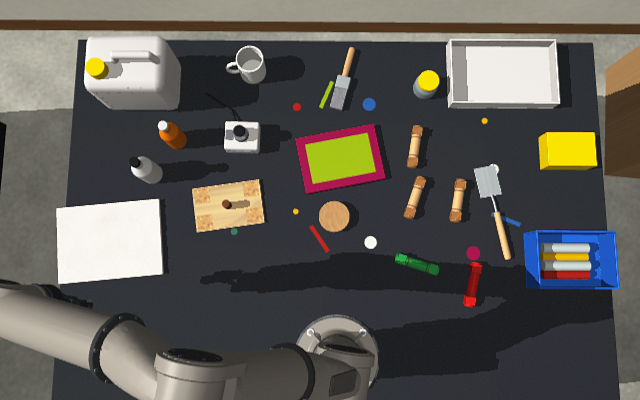

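The top view shows three brown batons at (415,146), (415,197) and (458,200). The scene view shows the same three at (204,187), (248,171) and (233,153). The look-alikes are green at (417,264) and red at (473,284) in the top view, so they are not meant. The board is at (229,205), the canvas at (341,158), the timer at (241,135) and the bottles at (147,170) and (172,135).

```bash
cat > h.py <<'E'
from station import bot, optics
import cv2,numpy as np
M={n:optics.camera_model(n) for n in("scene","top")}
def grab(n): return optics.read_camera(n)
def ray(n,p):
    m=M[n];T=np.array(m["cam_to_world"])
    d=T[:3,:3]@np.array([(p[0]-m["cx"])/m["fx"],-(p[1]-m["cy"])/m["fy"],-1.0])
    return T[:3,3],d/np.linalg.norm(d)
def on(n,p,z):
    o,d=ray(n,p);return o+d*(z-o[2])/d[2]
def pix(n,P):
    m=M[n];T=np.array(m["cam_to_world"]);c=T[:3,:3].T@(np.array(P)-T[:3,3])
    return np.array([m["cx"]-m["fx"]*c[0]/c[2],m["cy"]+m["fy"]*c[1]/c[2]])
def tri(p,q):
    "p in top, q in scene -> point, miss distance"
    a,d=ray("top",p);b,e=ray("scene",q)
    s=np.linalg.lstsq(np.c_[d,-e],b-a,rcond=None)[0]
    A,B=a+s[0]*d,b+s[1]*e
    return (A+B)/2,np.linalg.norm(A-B)
def blobs(im,lo,hi,roi,amin=60):
    x0,y0,x1,y1=roi
    h=cv2.cvtColor(im[y0:y1,x0:x1],cv2.COLOR_BGR2HSV);k=cv2.inRange(h,np.array(lo),np.array(hi))
    k=cv2.morphologyEx(k,cv2.MORPH_CLOSE,np.ones((3,3)))
    out=[]
    for c in cv2.findContours(k,cv2.RETR_EXTERNAL,cv2.CHAIN_APPROX_NONE)[0]:
        if cv2.contourArea(c)<amin: continue
        c=c+np.array([[[x0,y0]]]);m=cv2.moments(c)
        out.append((m["m10"]/m["m00"],m["m01"]/m["m00"],cv2.contourArea(c),cv2.minAreaRect(c),c))
    return out
E
python3 - <<'E'
from h import *
t=cv2.imread("pics/top0.png");s=cv2.imread("pics/scene0.png")
def show(name,im,lo,hi,roi,z=None,cam="top"):
    for b in blobs(im,lo,hi,roi):
        bx=cv2.boxPoints(b[3]); print(name,np.round(b[:3],1),np.round(b[3][1],1),np.round(bx,1).tolist())
        if z is not None: print("   ",[np.round(on(cam,p,z)[:2],3).tolist() for p in bx], np.round(on(cam,b[:2],z)[:2],3))
show("wT",t,(3,60,60),(25,255,255),(390,110,480,230),.014)
show("wS",s,(3,60,60),(25,255,255),(180,140,270,200),.014,"scene")
show("canT",t,(140,100,50),(179,255,255),(285,115,395,205),.018)
show("canS",s,(140,100,50),(179,255,255),(190,180,310,265),.018,"scene")
show("brdT",t,(8,40,120),(28,255,255),(180,170,275,240),.008)
show("brdS",s,(8,40,120),(28,255,255),(310,230,420,320),.008,"scene")
a=cv2.resize(t[110:240,390:500],None,fx=3.5,fy=3.5,interpolation=cv2.INTER_CUBIC)
b=cv2.resize(t[110:240,190:270],None,fx=3.5,fy=3.5,interpolation=cv2.INTER_CUBIC)
cv2.imwrite("pics/c1.png",np.hstack([a,b]))
a=cv2.resize(s[225:330,250:420],None,fx=4,fy=4,interpolation=cv2.INTER_CUBIC);cv2.imwrite("pics/c2.png",a)
E
```

```text
wT [457.5 200.2 437. ] [12.2 44.7] [[448.20001220703125, 221.39999389648438], [455.1000061035156, 177.1999969482422], [467.1000061035156, 179.10000610351562], [460.20001220703125, 223.3000030517578]]
    [[0.389, -0.325], [0.52, -0.35], [0.515, -0.385], [0.384, -0.36]] [ 0.452 -0.355]
wT [414.3 197.1 409.5] [11.1 44.9] [[402.1000061035156, 216.6999969482422], [416.29998779296875, 174.10000610351562], [426.79998779296875, 177.60000610351562], [412.6000061035156, 220.1999969482422]]
    [[0.402, -0.191], [0.529, -0.236], [0.519, -0.266], [0.392, -0.222]] [ 0.46  -0.228]
wT [414.3 146.3 396. ] [11.2 43.9] [[405.79998779296875, 167.39999389648438], [412.20001220703125, 124.0], [423.20001220703125, 125.5999984741211], [416.79998779296875, 169.0]]
    [[0.549, -0.205], [0.682, -0.227], [0.677, -0.26], [0.545, -0.238]] [ 0.614 -0.232]
wS [204.1 187.4 395.5] [13.9 42.2] [[182.10000610351562, 186.8000030517578], [222.8000030517578, 175.6999969482422], [226.5, 189.10000610351562], [185.8000030517578, 200.1999969482422]]
    [[0.672, -0.275], [0.541, -0.253], [0.563, -0.182], [0.688, -0.205]] [
[... 964 characters left out ...]
389648438], [266.6000061035156, 271.20001220703125]]
    [[0.694, -0.101], [0.514, -0.239], [0.473, 0.099], [0.634, 0.183]] [0.585 0.008]
brdT [ 227.5  205.4 2916. ] [44.1 69.2] [[189.89999389648438, 188.39999389648438], [258.3999938964844, 178.6999969482422], [264.6000061035156, 222.3000030517578], [196.1999969482422, 232.10000610351562]]
    [[0.484, 0.433], [0.514, 0.231], [0.385, 0.21], [0.355, 0.409]] [0.434 0.321]
brdS [ 363.3  275.  3137. ] [83.  45.8] [[315.70001220703125, 265.6000061035156], [343.79998779296875, 229.5], [409.29998779296875, 280.29998779296875], [381.29998779296875, 316.3999938964844]]
    [[0.519, 0.234], [0.376, 0.172], [0.358, 0.409], [0.487, 0.446]] [0.44  0.329]
```

View pics/c1.png

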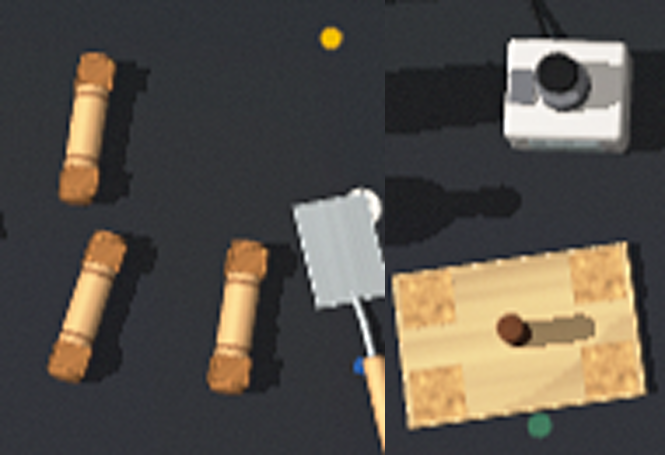

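View pics/c2.png

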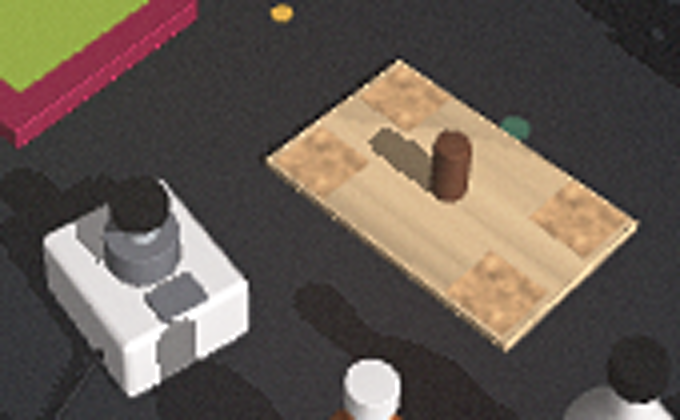

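Crop c1 confirms three brown batons with like ends, unlike the green and red ones. It also shows the board with its dark knob at about (226,204) and four pads, and the timer with its black cap. In c2 the knob top is at about (363,259) and the plunger cap at about (285,275).

```bash
cat >> h.py <<'E'
from scipy.spatial.transform import Rotation as R
def plan(P,yaw,start=None):
    "offset (m) and angular (45deg units) in tool axes, tool down, tool y = board-y at yaw deg; start=(pos,yaw)"
    if start is None:
        o=bot.get_obs();p=np.array(o["eef_pos"]);w=o["tool_rot"];r=R.from_quat([w[1],w[2],w[3],w[0]])
    else: p=np.array(start[0]);r=down(start[1])
    return np.round(r.inv().apply(np.array(P)-p),4).tolist(),np.round((r.inv()*down(yaw)).as_rotvec()/(np.pi/4),4).tolist()
def down(yaw):
    s,c=np.sin(np.radians(yaw)),np.cos(np.radians(yaw))
    return R.from_matrix(np.array([[-c,-s,0],[-s,c,0],[0,0,-1.]]))
E
python3 - <<'E'
from h import *
t=cv2.imread("pics/top0.png");s=cv2.imread("pics/scene0.png")
def pr(n,p,q):
    P,m=tri(p,q);print(n,np.round(p,1),np.round(q,1),"->",np.round(P,4),"miss",round(m,4))
L=lambda im,roi:max(blobs(im,(30,100,80),(45,255,255),roi),key=lambda b:b[2])
a,b=L(t,(290,115,395,205)),L(s,(190,180,310,265));pr("lime",a[:2],b[:2])
print("limeTop box",[np.round(on("top",p,.018)[:2],3).tolist() for p in cv2.boxPoints(a[3])])
for p,q in(((414.3,146.3),(204.1,187.4)),((414.3,197.1),(247.1,171.1)),((457.5,200.2),(232,153.3))): pr("w",p,q)
for nm,im,roi in(("T",t,(215,190,245,220)),("S",s,(350,245,380,285))):
    for b in blobs(im,(0,60,10),(14,255,110),roi,20): print("knob",nm,np.round(b[:3],1),cv2.boundingRect(b[4]))
for nm,im,roi in(("T",t,(225,115,262,150)),("S",s,(270,262,302,295))):
    for b in blobs(im,(0,0,0),(179,255,45),roi,20): print("cap",nm,np.round(b[:3],1),cv2.boundingRect(b[4]))
pr("knobtop",(226,203.6),(363.2,259.5)); pr("captop",(239.5,131),(284.7,274))
pr("bottle a cap",(141,162),(409,315)); pr("bottle b cap",(165,128),(343,322))
E
```

```text
lime [339.7 157.7] [249.1 221.3] -> [ 0.578  -0.0096  0.0133] miss 0.0005
limeTop box [[0.616, 0.094], [0.655, -0.091], [0.538, -0.112], [0.5, 0.071]]
w [414.3 146.3] [204.1 187.4] -> [ 0.6152 -0.2328  0.012 ] miss 0.0025
w [414.3 197.1] [247.1 171.1] -> [ 0.4622 -0.2296  0.0125] miss 0.0037
w [457.5 200.2] [232.  153.3] -> [ 0.4535 -0.3564  0.012 ] miss 0.0031
knob S [360.9 265.2  80.5] (357, 258, 11, 17)
cap T [239.  130.5  80. ] (234, 126, 11, 10)
cap T [236.9 117.7  30.5] (227, 115, 16, 6)
cap S [278.5 274.8  86.5] (270, 269, 21, 14)
knobtop [226.  203.6] [363.2 259.5] -> [0.4336 0.3174 0.0512] miss 0.0007
captop [239.5 131. ] [284.7 274. ] -> [0.635  0.2771 0.0974] miss 0.0021
bottle a cap [141 162] [409 315] -> [0.5273 0.5358 0.1543] miss 0.0112
bottle b cap [165 128] [343 322] -> [0.6287 0.474  0.1442] miss 0.0011
```

Run:
```python
from h import *
print(plan((.434,.319,.25),8.7))
```

```text
([-0.3371, -0.2544, 0.0535], [-0.0021, -0.0003, -0.5254])
```

Call:
{"op": "drive_tool", "data": {"deltas": [{"gripper":0,"offset":[-0.04,-0.03,0.006],"angular":[0,0,0]},{"gripper":0,"offset":[-0.08,-0.06,0.012],"angular":[0,0,0]},{"gripper":0,"offset":[-0.12,-0.09,0.018],"angular":[0,0,0]},{"gripper":0,"offset":[-0.155,-0.117,0.024],"angular":[0,0,0]},{"gripper":0,"offset":[-0.185,-0.14,0.03],"angular":[0,0,0]}]}}

```text
t: 0.6
eef_pos: [0.3183, 0.4665, 0.2734]
tool_rot: [0.0, 0.131, 0.991, -0.001]
contact_force: [0.1, 0.7, -0.3]
gripper_width: 1.001
grasp_force: 0.0
```

Call:
{"op": "drive_tool", "data": {"deltas": [{"gripper":0,"offset":[-0.038,-0.029,0.006],"angular":[0,0,-0.13]},{"gripper":0,"offset":[-0.076,-0.057,0.012],"angular":[0,0,-0.26]},{"gripper":0,"offset":[-0.115,-0.086,0.018],"angular":[0,0,-0.4]},{"gripper":0,"offset":[-0.152,-0.1144,0.0235],"angular":[0,0,-0.525]},{"gripper":0,"offset":[-0.152,-0.1144,0.0235],"angular":[0,0,-0.525]}]}}

```text
t: 1.1
eef_pos: [0.4382, 0.3121, 0.2495]
tool_rot: [0.0, -0.071, 0.997, -0.002]
contact_force: [0.5, 0.1, -0.2]
gripper_width: 1.002
grasp_force: 0.0
```

Run:
```python
from h import *
print(np.round(bot.get_obs()["eef_pos"],4),plan((.434,.319,.092),8.7), bot.get_obs()["contact_force"],bot.get_obs()["q"])
```

```text
[0.4382 0.3121 0.2495] ([0.0031, 0.0081, 0.1574], [-0.0055, -0.0002, -0.0113]) [ 0.45104747  0.07693568 -0.18507825] [-0.79600729  0.31512494  0.07225652  1.94180317 -0.02430674  0.88808635
  1.00187425]
```

Call:
{"op": "drive_tool", "data": {"deltas": [{"gripper":0,"offset":[0.003,0.008,0.045],"angular":[-0.0055,0,-0.011]},{"gripper":0,"offset":[0.003,0.008,0.09],"angular":[-0.0055,0,-0.011]},{"gripper":0,"offset":[0.003,0.008,0.13],"angular":[-0.0055,0,-0.011]},{"gripper":0,"offset":[0.003,0.008,0.155],"angular":[-0.0055,0,-0.011]},{"gripper":0,"offset":[0.003,0.008,0.157],"angular":[-0.0055,0,-0.011]}]}}

```text
t: 1.6
eef_pos: [0.4277, 0.3258, 0.0902]
tool_rot: [-0.003, -0.08, 0.997, 0.0]
contact_force: [0.0, -0.3, 0.8]
gripper_width: 1.003
grasp_force: 0.0
```

Call:
{"op": "drive_tool", "data": {"deltas": [{"gripper":255,"offset":[0,0,0],"angular":[0,0,0]},{"gripper":255,"offset":[0,0,0],"angular":[0,0,0]},{"gripper":255,"offset":[0,0,0],"angular":[0,0,0]},{"gripper":255,"offset":[0,0,0],"angular":[0,0,0]},{"gripper":255,"offset":[0,0,0],"angular":[0,0,0]}], "grip_force": 50}}

```text
t: 2.1
eef_pos: [0.4307, 0.3262, 0.0947]
tool_rot: [0.0, -0.079, 0.997, 0.002]
contact_force: [-0.6, -5.1, 10.7]
gripper_width: 0.263
grasp_force: 48.5
```

Call:
{"op": "drive_tool", "data": {"deltas": [{"gripper":255,"offset":[0,0,0],"angular":[0,0,0]},{"gripper":255,"offset":[0,0,0],"angular":[0,0,0]},{"gripper":255,"offset":[0,0,0],"angular":[0,0,0]},{"gripper":255,"offset":[0,0,0],"angular":[0,0,0]},{"gripper":255,"offset":[0,0,0],"angular":[0,0,0]}]}}

```text
t: 2.6
eef_pos: [0.4307, 0.3262, 0.0948]
tool_rot: [0.0, -0.079, 0.997, 0.002]
contact_force: [-0.1, -5.0, 10.6]
gripper_width: 0.266
grasp_force: 48.5
```

Run:
```python
from h import *
print(np.round(bot.get_obs()["eef_pos"],4),plan((.434,.319,.2),8.7),plan((.577,-.0095,.2),11.4,((.434,.319,.2),8.7)))
```

```text
[0.4307 0.3262 0.0948] ([-0.0023, -0.0072, -0.1053], [0.0051, 0.0015, 0.0091]) ([-0.0917, -0.3464, 0.0], [0.0, 0.0, -0.06])
```

Call:
{"op": "drive_tool", "data": {"deltas": [{"gripper":255,"offset":[0,0,-0.02],"angular":[0,0,0]},{"gripper":255,"offset":[0,0,-0.045],"angular":[0,0,0]},{"gripper":255,"offset":[0,0,-0.07],"angular":[0,0,0]},{"gripper":255,"offset":[0,0,-0.09],"angular":[0,0,0]},{"gripper":255,"offset":[0,0,-0.1],"angular":[0,0,0]}]}}

```text
t: 3.1
eef_pos: [0.4302, 0.3271, 0.1953]
tool_rot: [0.001, -0.08, 0.997, 0.003]
contact_force: [0.1, 0.5, -2.1]
gripper_width: 0.264
grasp_force: 49.6
```

Call:
{"op": "drive_tool", "data": {"deltas": [{"gripper":255,"offset":[-0.01,-0.035,0],"angular":[0,0,0]},{"gripper":255,"offset":[-0.02,-0.075,0],"angular":[0,0,0]},{"gripper":255,"offset":[-0.03,-0.115,0],"angular":[0,0,0]},{"gripper":255,"offset":[-0.04,-0.15,0],"angular":[0,0,0]},{"gripper":255,"offset":[-0.047,-0.175,0],"angular":[0,0,0]}]}}

```text
t: 3.6
eef_pos: [0.5047, 0.1583, 0.1922]
tool_rot: [-0.0, -0.079, 0.997, 0.002]
contact_force: [0.4, 0.1, -3.0]
gripper_width: 0.264
grasp_force: 49.7
```

Call:
{"op": "drive_tool", "data": {"deltas": [{"gripper":255,"offset":[-0.01,-0.035,0],"angular":[0,0,-0.03]},{"gripper":255,"offset":[-0.02,-0.075,0],"angular":[0,0,-0.06]},{"gripper":255,"offset":[-0.03,-0.115,0],"angular":[0,0,-0.06]},{"gripper":255,"offset":[-0.04,-0.15,0],"angular":[0,0,-0.06]},{"gripper":255,"offset":[-0.047,-0.171,0],"angular":[0,0,-0.06]}]}}

```text
t: 4.1
eef_pos: [0.5783, -0.0037, 0.1914]
tool_rot: [-0.0, -0.102, 0.995, 0.002]
contact_force: [0.0, 0.9, -2.9]
gripper_width: 0.264
grasp_force: 49.7
```

Call:
{"op": "drive_tool", "data": {"deltas": [{"gripper":255,"offset":[0,0,0],"angular":[0,0,0]},{"gripper":255,"offset":[0,0,0],"angular":[0,0,0]},{"gripper":255,"offset":[0,0,0],"angular":[0,0,0]}]}}

```text
t: 4.4
eef_pos: [0.5772, 0.0014, 0.1914]
tool_rot: [-0.001, -0.104, 0.995, 0.003]
contact_force: [-0.6, 0.4, -3.2]
gripper_width: 0.262
grasp_force: 49.7
```

Run:
```python
from h import *
o=bot.get_obs();print(np.round(o["eef_pos"],4),o["tool_rot"],o["gripper_width"],o["contact_force"],o["torque"])
t,s=grab("top"),grab("scene");cv2.imwrite("pics/t1.png",t)
cv2.imwrite("pics/c3.png",np.hstack([cv2.resize(t[80:240,260:420],None,fx=2.5,fy=2.5),cv2.resize(s[130:290,180:340],None,fx=2.5,fy=2.5)]))
```

```text
[0.5772 0.0014 0.1914] [-7.06232092e-04 -1.04357517e-01  9.94536076e-01  2.64637209e-03] 0.2617906910780418 [-0.62260146  0.41334674 -3.1843702 ] [-0.01696993  0.04488542  0.02259003]
```

View pics/c3.png

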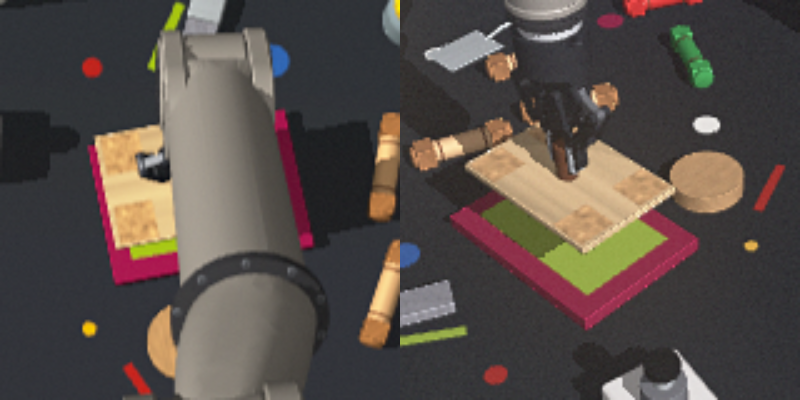

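The picture shows the board held flat over the canvas, with scene corners at left (207,196), front (254,228) and right (290,204). The right half of the board is hidden in the top view.

Run:
```python
from h import *
l,f,r=[on("scene",p,.1046) for p in((207,195.5),(254,228.2),(290,203.5))]
print(l,f,r,(l+r)/2,np.linalg.norm(l-f),np.linalg.norm(f-r))
print(np.degrees(np.arctan2(*((f-r)[[1,0]]))),np.degrees(np.arctan2(*(-(f-l)[[0]],(f-l)[1]))) if 0 else (f-l))
print(plan((.575,-.0095,.125),11.7))
```

```text
[ 0.66161567 -0.07637203  0.1046    ] [0.62126301 0.1125002  0.1046    ] [0.49602521 0.08526625 0.1046    ] [0.57882044 0.00444711 0.1046    ] 0.19313481579486602 0.1281647225168688
12.26841752140846 [-0.04035265  0.18887223  0.        ]
([0.0046, -0.0106, 0.0666], [0.0065, -0.0004, 0.0069])
```

Call:
{"op": "drive_tool", "data": {"deltas": [{"gripper":255,"offset":[0.0048,-0.0116,0.02],"angular":[0,0,0]},{"gripper":255,"offset":[0.0048,-0.0116,0.04],"angular":[0,0,0]},{"gripper":255,"offset":[0.0048,-0.0116,0.06],"angular":[0,0,0]},{"gripper":255,"offset":[0.0048,-0.0116,0.07],"angular":[0,0,0]},{"gripper":255,"offset":[0.0048,-0.0116,0.07],"angular":[0,0,0]}]}}

```text
t: 5.0
eef_pos: [0.5746, -0.0113, 0.1206]
tool_rot: [-0.002, -0.104, 0.995, 0.002]
contact_force: [-0.3, 0.2, -3.6]
gripper_width: 0.264
grasp_force: 49.9
```

Call:
{"op": "drive_tool", "data": {"deltas": [{"gripper":255,"offset":[0,0,0.004],"angular":[0,0,0]},{"gripper":255,"offset":[0,0,0.007],"angular":[0,0,0]},{"gripper":255,"offset":[0,0,0.009],"angular":[0,0,0]},{"gripper":255,"offset":[0,0,0.009],"angular":[0,0,0]}]}}

```text
t: 5.4
eef_pos: [0.5757, -0.012, 0.1131]
tool_rot: [0.0, -0.103, 0.995, 0.002]
contact_force: [0.6, -0.5, -2.8]
gripper_width: 0.267
grasp_force: 36.0
```

Call:
{"op": "drive_tool", "data": {"deltas": [{"gripper":255,"offset":[0,0,0.002],"angular":[0,0,0]},{"gripper":255,"offset":[0,0,0.003],"angular":[0,0,0]},{"gripper":255,"offset":[0,0,0.003],"angular":[0,0,0]}]}}

```text
t: 5.7
eef_pos: [0.5759, -0.012, 0.1127]
tool_rot: [0.0, -0.103, 0.995, 0.002]
contact_force: [-9.1, 1.4, 24.1]
gripper_width: 0.265
grasp_force: 47.8
```

Contact with the canvas. Next I release, rise, and move toward the weights so the board is clear to view.

Call:
{"op": "drive_tool", "data": {"deltas": [{"gripper":255,"offset":[0,0,-0.003],"angular":[0,0,0]},{"gripper":0,"offset":[0,0,-0.003],"angular":[0,0,0]},{"gripper":0,"offset":[0,0,-0.003],"angular":[0,0,0]},{"gripper":0,"offset":[0,0,-0.003],"angular":[0,0,0]},{"gripper":0,"offset":[0,0,-0.003],"angular":[0,0,0]}]}}

```text
t: 6.2
eef_pos: [0.5756, -0.0121, 0.1127]
tool_rot: [-0.0, -0.103, 0.995, 0.002]
contact_force: [0.4, 0.7, 0.1]
gripper_width: 0.925
grasp_force: 0.0
```

Call:
{"op": "drive_tool", "data": {"deltas": [{"gripper":0,"offset":[0,0,-0.04],"angular":[0,0,0]},{"gripper":0,"offset":[0,0,-0.09],"angular":[0,0,0]},{"gripper":0,"offset":[0,0,-0.13],"angular":[0,0,0]},{"gripper":0,"offset":[0,0,-0.16],"angular":[0,0,0]},{"gripper":0,"offset":[0,0,-0.16],"angular":[0,0,0]}]}}

```text
t: 6.7
eef_pos: [0.578, -0.0129, 0.2776]
tool_rot: [0.004, -0.103, 0.995, 0.002]
contact_force: [1.0, 0.0, 0.4]
gripper_width: 0.995
grasp_force: 0.0
```

Run:
```python
from h import *
o=bot.get_obs();print(np.round(o["eef_pos"],4),o["tool_rot"],o["gripper_width"])
print(plan((.577,-.20,.27),0))
s=grab("scene");cv2.imwrite("pics/s2.png",s)
cv2.imwrite("pics/c4.png",cv2.resize(s[130:280,170:320],None,fx=4,fy=4,interpolation=cv2.INTER_CUBIC))
```

```text
[ 0.578  -0.0129  0.2776] [ 0.00419505 -0.10327169  0.99464204  0.00213807] 0.9952148864152296
([0.0395, -0.183, 0.0066], [0.0055, 0.0107, 0.2634])
```

View pics/c4.png

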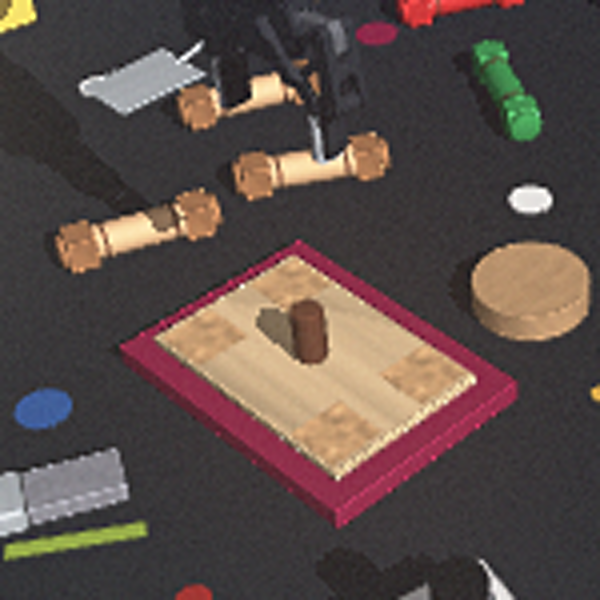

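The board lies on the canvas with its corners at crop (155,340), (338,472), (475,378) and (300,254). The canvas corners are (122,348), (340,512), (515,385) and (298,242).

Run:
```python
from h import *
for z,c in((.026,[(155,340),(338,472),(475,378),(300,254)]),(.018,[(122,348),(340,512),(515,385),(298,242)])):
    P=np.array([on("scene",(170+x/4,130+y/4),z)[:2] for x,y in c]);print(P.round(4).tolist(),P.mean(0).round(4))
    for a,b in((0,1),(3,2)): d=P[b]-P[a];print(" y-edge",np.linalg.norm(d).round(3),np.degrees(np.arctan2(-d[0],d[1])).round(1))
    for a,b in((3,0),(2,1)): d=P[b]-P[a];print(" x-edge",np.linalg.norm(d).round(3),np.degrees(np.arctan2(d[1],d[0])).round(1))
```

```text
[[0.6648, -0.0883], [0.6227, 0.1028], [0.5003, 0.0799], [0.5331, -0.1144]] [ 0.5802 -0.005 ]
 y-edge 0.196 12.4
 y-edge 0.197 9.6
 x-edge 0.134 11.2
 x-edge 0.124 10.6
[[0.685, -0.1033], [0.6361, 0.1276], [0.477, 0.095], [0.5231, -0.1378]] [ 0.5803 -0.0046]
 y-edge 0.236 12.0
 y-edge 0.237 11.2
 x-edge 0.166 12.0
 x-edge 0.162 11.6
```

Board measures as centred within about 1 mm and square within 1°. Now weight A, on its near half.

Run:
```python
from h import *
print(plan((.585,-.227,.20),-9.4))
```

```text
([0.0364, -0.2116, 0.0741], [0.006, 0.0052, 0.4727])
```

Call:
{"op": "drive_tool", "data": {"deltas": [{"gripper":0,"offset":[0.007,-0.042,0.01],"angular":[0.006,0.005,0.09]},{"gripper":0,"offset":[0.014,-0.084,0.02],"angular":[0.006,0.005,0.19]},{"gripper":0,"offset":[0.021,-0.125,0.035],"angular":[0.006,0.005,0.28]},{"gripper":0,"offset":[0.029,-0.168,0.05],"angular":[0.006,0.005,0.38]},{"gripper":0,"offset":[0.0364,-0.2116,0.06],"angular":[0.006,0.005,0.4727]}]}}

```text
t: 7.25
eef_pos: [0.5823, -0.228, 0.2091]
tool_rot: [-0.004, 0.083, 0.997, -0.0]
contact_force: [0.0, 0.6, 0.5]
gripper_width: 1.0
grasp_force: 0.0
```

Call:
{"op": "drive_tool", "data": {"deltas": [{"gripper":0,"offset":[0,0,0.01],"angular":[0,0,0]},{"gripper":0,"offset":[0,0,0.014],"angular":[0,0,0]},{"gripper":0,"offset":[0,0,0.014],"angular":[0,0,0]},{"gripper":0,"offset":[0,0,0.014],"angular":[0,0,0]}], "grip_force": 5}}

```text
t: 7.65
eef_pos: [0.5839, -0.2251, 0.1977]
tool_rot: [-0.002, 0.08, 0.997, 0.0]
contact_force: [1.0, 0.2, -0.2]
gripper_width: 1.001
grasp_force: 0.0
```

Run:
```python
from h import *
o=bot.get_obs();print(np.round(o["eef_pos"],4),o["tool_rot"],o["grasp_force"],o["torque"])
print(plan((.585,-.227,.087),-9.4))
t=grab("top");s=grab("scene")
for nm,im,roi in(("top",t,(380,110,480,230)),("scene",s,(180,140,270,210))):
  for b in blobs(im,(3,60,60),(25,255,255),roi): print(nm,np.round(b[:3],1),on(nm,b[:2],.014).round(3))
cv2.imwrite("pics/t2.png",t)
```

```text
[ 0.5839 -0.2251  0.1977] [-2.42238988e-03  8.04690732e-02  9.96754160e-01  7.58134508e-05] 0.0 [ 0.04096533 -0.01039136 -0.02267554]
([-0.002, -0.0016, 0.1107], [-0.0003, -0.0062, 0.0038])
top [459.9 198.9 202.5] [ 0.456 -0.362  0.014]
top [411.3 154.9 129.5] [ 0.587 -0.222  0.014]
scene [241.8 203.9 382. ] [ 0.559 -0.09   0.014]
scene [204.1 187.3 393. ] [ 0.617 -0.232  0.014]
scene [247.1 171.1 345.5] [ 0.464 -0.229  0.014]
scene [232.3 153.2 292.5] [ 0.455 -0.354  0.014]
```

Call:
{"op": "drive_tool", "data": {"deltas": [{"gripper":0,"offset":[-0.002,-0.0016,0.03],"angular":[0,0,0]},{"gripper":0,"offset":[-0.002,-0.0016,0.06],"angular":[0,0,0]},{"gripper":0,"offset":[-0.002,-0.0016,0.09],"angular":[0,0,0]},{"gripper":0,"offset":[-0.002,-0.0016,0.11],"angular":[0,0,0]},{"gripper":0,"offset":[-0.002,-0.0016,0.11],"angular":[0,0,0]}], "grip_force": 5}}

```text
t: 8.25
eef_pos: [0.5834, -0.2275, 0.0856]
tool_rot: [-0.004, 0.081, 0.997, 0.0]
contact_force: [-0.4, 0.1, -0.1]
gripper_width: 0.997
grasp_force: 0.0
```

Call:
{"op": "drive_tool", "data": {"deltas": [{"gripper":255,"offset":[0,0,0],"angular":[0,0,0]},{"gripper":255,"offset":[0,0,0],"angular":[0,0,0]},{"gripper":255,"offset":[0,0,0],"angular":[0,0,0]},{"gripper":255,"offset":[0,0,0],"angular":[0,0,0]},{"gripper":255,"offset":[0,0,0],"angular":[0,0,0]}], "grip_force": 5}}

```text
t: 8.75
eef_pos: [0.5854, -0.2291, 0.0891]
tool_rot: [-0.001, 0.082, 0.997, -0.0]
contact_force: [-1.4, 0.7, 6.7]
gripper_width: 0.315
grasp_force: 19.5
```

Call:
{"op": "drive_tool", "data": {"deltas": [{"gripper":255,"offset":[0,0,0],"angular":[0,0,0]},{"gripper":255,"offset":[0,0,0],"angular":[0,0,0]},{"gripper":255,"offset":[0,0,0],"angular":[0,0,0]},{"gripper":255,"offset":[0,0,0],"angular":[0,0,0]}]}}

```text
t: 9.15
eef_pos: [0.5854, -0.2291, 0.0891]
tool_rot: [-0.001, 0.082, 0.997, -0.0]
contact_force: [-0.4, 0.3, 6.5]
gripper_width: 0.317
grasp_force: 19.5
```

Call:
{"op": "drive_tool", "data": {"deltas": [{"gripper":255,"offset":[0,0,-0.02],"angular":[0,0,0]},{"gripper":255,"offset":[0,0,-0.05],"angular":[0,0,0]},{"gripper":255,"offset":[0,0,-0.08],"angular":[0,0,0]},{"gripper":255,"offset":[0,0,-0.11],"angular":[0,0,0]},{"gripper":255,"offset":[0,0,-0.13],"angular":[0,0,0]}]}}

```text
t: 9.65
eef_pos: [0.5856, -0.2292, 0.2201]
tool_rot: [-0.001, 0.082, 0.997, -0.001]
contact_force: [0.9, 0.4, -2.8]
gripper_width: 0.32
grasp_force: 20.3
```

Call:
{"op": "drive_tool", "data": {"deltas": [{"gripper":255,"offset":[0,0,0],"angular":[0,0,0]},{"gripper":255,"offset":[0,0,0],"angular":[0,0,0]},{"gripper":255,"offset":[0,0,0],"angular":[0,0,0]}]}}

```text
t: 9.95
eef_pos: [0.5843, -0.2285, 0.2161]
tool_rot: [-0.004, 0.082, 0.997, -0.0]
contact_force: [-0.6, -0.6, -2.3]
gripper_width: 0.313
grasp_force: 20.3
```

Run:
```python
from h import *
o=bot.get_obs();print(np.round(o["eef_pos"],4),o["torque"],o["contact_force"],o["gripper_width"])
s=grab("scene");cv2.imwrite("pics/c5.png",cv2.resize(s[100:220,150:300],None,fx=4,fy=4,interpolation=cv2.INTER_CUBIC))
```

```text
[ 0.5843 -0.2285  0.2161] [-0.01931542  0.03290708 -0.01914995] [-0.58319037 -0.62362295 -2.31596838] 0.31310770811132466
```

View pics/c5.png

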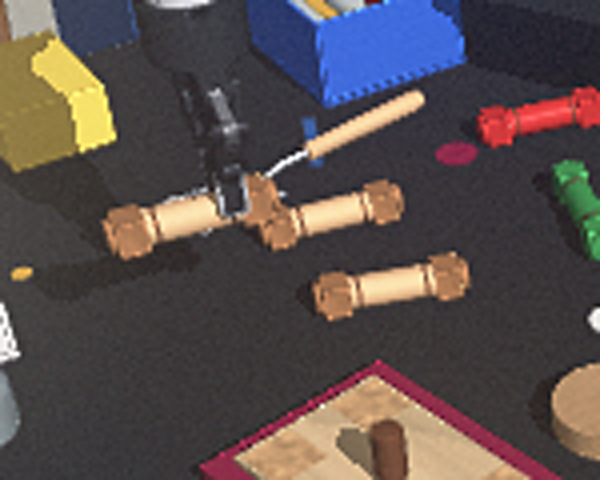

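Held level, and the wrist moment is near zero (0.03 against about 0.165 N m if the far end were heavy), so A's near (−x) end is heavy. I put it back and take the other half.

Call:
{"op": "drive_tool", "data": {"deltas": [{"gripper":255,"offset":[0,0,0.03],"angular":[0,0,0]},{"gripper":255,"offset":[0,0,0.07],"angular":[0,0,0]},{"gripper":255,"offset":[0,0,0.105],"angular":[0,0,0]},{"gripper":255,"offset":[0,0,0.12],"angular":[0,0,0]},{"gripper":255,"offset":[0,0,0.127],"angular":[0,0,0]}]}}

```text
t: 10.5
eef_pos: [0.5833, -0.2285, 0.0888]
tool_rot: [-0.005, 0.082, 0.997, 0.0]
contact_force: [-13.8, 6.4, 35.2]
gripper_width: 0.313
grasp_force: 23.8
```

Call:
{"op": "drive_tool", "data": {"deltas": [{"gripper":255,"offset":[0,0,0.0],"angular":[0,0,0]},{"gripper":60,"offset":[0,0,0.0],"angular":[0,0,0]},{"gripper":60,"offset":[0,0,0.0],"angular":[0,0,0]},{"gripper":60,"offset":[0,0,0],"angular":[0,0,0]},{"gripper":60,"offset":[0,0,0],"angular":[0,0,0]}]}}

```text
t: 11.0
eef_pos: [0.5852, -0.2292, 0.0917]
tool_rot: [-0.002, 0.082, 0.997, -0.001]
contact_force: [0.1, 1.6, -0.5]
gripper_width: 0.765
grasp_force: 0.0
```

Call:
{"op": "drive_tool", "data": {"deltas": [{"gripper":60,"offset":[-0.015,0,-0.004],"angular":[0,0,0]},{"gripper":60,"offset":[-0.04,0,-0.004],"angular":[0,0,0]},{"gripper":60,"offset":[-0.06,0,-0.004],"angular":[0,0,0]},{"gripper":60,"offset":[-0.06,0,0.001],"angular":[0,0,0]},{"gripper":60,"offset":[-0.06,0,0.001],"angular":[0,0,0]}]}}

```text
t: 11.5
eef_pos: [0.643, -0.2385, 0.0887]
tool_rot: [-0.003, 0.082, 0.997, -0.0]
contact_force: [-0.6, -0.8, -0.2]
gripper_width: 0.762
grasp_force: 0.0
```

Call:
{"op": "drive_tool", "data": {"deltas": [{"gripper":255,"offset":[0,0,0],"angular":[0,0,0]},{"gripper":255,"offset":[0,0,0],"angular":[0,0,0]},{"gripper":255,"offset":[0,0,0],"angular":[0,0,0]},{"gripper":255,"offset":[0,0,0],"angular":[0,0,0]},{"gripper":255,"offset":[0,0,0],"angular":[0,0,0]}]}}

```text
t: 12.0
eef_pos: [0.6433, -0.2389, 0.0898]
tool_rot: [-0.003, 0.082, 0.997, -0.0]
contact_force: [-4.0, 0.7, 3.5]
gripper_width: 0.313
grasp_force: 19.9
```

Call:
{"op": "drive_tool", "data": {"deltas": [{"gripper":255,"offset":[0,0,-0.02],"angular":[0,0,0]},{"gripper":255,"offset":[0,0,-0.05],"angular":[0,0,0]},{"gripper":255,"offset":[0,0,-0.08],"angular":[0,0,0]},{"gripper":255,"offset":[0,0,-0.11],"angular":[0,0,0]},{"gripper":255,"offset":[0,0,-0.13],"angular":[0,0,0]}]}}

```text
t: 12.5
eef_pos: [0.6452, -0.2389, 0.2218]
tool_rot: [-0.001, 0.082, 0.997, -0.001]
contact_force: [-0.3, 0.5, -2.1]
gripper_width: 0.312
grasp_force: 19.8
```

Call:
{"op": "drive_tool", "data": {"deltas": [{"gripper":255,"offset":[0,0,-0.13],"angular":[0,0,0]},{"gripper":255,"offset":[0,0,-0.13],"angular":[0,0,0]},{"gripper":255,"offset":[0,0,-0.13],"angular":[0,0,0]}]}}

```text
t: 12.8
eef_pos: [0.6458, -0.2391, 0.3538]
tool_rot: [0.0, 0.082, 0.997, -0.001]
contact_force: [1.2, -1.1, -2.7]
gripper_width: 0.313
grasp_force: 20.7
```

Run:
```python
from h import *
o=bot.get_obs();print(np.round(o["eef_pos"],4),o["torque"],o["contact_force"],o["gripper_width"],o["grasp_force"])
```

```text
[ 0.6458 -0.2391  0.3538] [-0.07534317 -0.08538473  0.03906642] [ 1.19225171 -1.09149343 -2.67123968] 0.3133890615216691 20.742706954479218
```

Call:
{"op": "drive_tool", "data": {"deltas": [{"gripper":255,"offset":[0,0,0.03],"angular":[0,0,0]},{"gripper":255,"offset":[0,0,0.06],"angular":[0,0,0]},{"gripper":255,"offset":[0,0,0.06],"angular":[0,0,0]},{"gripper":255,"offset":[0,0,0.06],"angular":[0,0,0]}]}}

```text
t: 13.2
eef_pos: [0.6445, -0.2385, 0.2892]
tool_rot: [-0.003, 0.082, 0.997, -0.0]
contact_force: [-0.1, 0.6, -0.7]
gripper_width: 0.313
grasp_force: 20.6
```

Run:
```python
from h import *
o=bot.get_obs();print(np.round(o["eef_pos"],4),o["torque"],o["contact_force"],o["gripper_width"],o["grasp_force"])
s=grab("scene");cv2.imwrite("pics/s6.png",s)
for b in blobs(s,(3,60,60),(25,255,255),(120,50,270,210)): print(np.round(b[:3],1),np.round(b[3][1],1),np.round(b[3][2],1))
o=bot.get_obs();print(o["torque"])
```

```text
[ 0.6445 -0.2385  0.2892] [-0.06623538 -0.06407434  0.04790419] [-0.06330227  0.58273529 -0.70364743] 0.31317492255568885 20.634015798568726
[241.8 203.9 382. ] [15. 50.] 90.0
[137.4 191.3 278. ] [16. 22.] 90.0
[247.2 171.1 344.5] [12.3 39.3] 80.2
[231.9 153.4 298. ] [11.4 37.1] 76.5
[241.3 130.4 126.5] [ 4.9 32.6] 63.4
[ 153.5  115.1 1785.5] [122.   49.9] 63.7
[-0.0436675  -0.12442131  0.02066321]
```

Call:
{"op": "drive_tool", "data": {"deltas": [{"gripper":177,"offset":[0,0,0],"angular":[0,0,0]},{"gripper":177,"offset":[0,0,0],"angular":[0,0,0]}]}}

```text
t: 13.45
eef_pos: [0.6453, -0.239, 0.2911]
tool_rot: [-0.001, 0.082, 0.997, -0.001]
contact_force: [0.4, 0.3, -2.2]
gripper_width: 0.311
grasp_force: 20.7
```

Call:
{"op": "drive_tool", "data": {"deltas": [{"gripper":175,"offset":[0,0,0],"angular":[0,0,0]},{"gripper":175,"offset":[0,0,0],"angular":[0,0,0]}]}}

```text
t: 13.65
eef_pos: [0.645, -0.2387, 0.2901]
tool_rot: [-0.002, 0.082, 0.997, -0.0]
contact_force: [-0.8, 0.4, -2.6]
gripper_width: 0.315
grasp_force: 18.5
```

Call:
{"op": "drive_tool", "data": {"deltas": [{"gripper":174,"offset":[0,0,0],"angular":[0,0,0]},{"gripper":174,"offset":[0,0,0],"angular":[0,0,0]}]}}

```text
t: 13.85
eef_pos: [0.6448, -0.2387, 0.2897]
tool_rot: [-0.002, 0.082, 0.997, -0.0]
contact_force: [-0.1, 0.4, -2.1]
gripper_width: 0.32
grasp_force: 13.3
```

Call:
{"op": "drive_tool", "data": {"deltas": [{"gripper":173.6,"offset":[0,0,0],"angular":[0,0,0]},{"gripper":173.6,"offset":[0,0,0],"angular":[0,0,0]}]}}

```text
t: 14.05
eef_pos: [0.6448, -0.2387, 0.2896]
tool_rot: [-0.002, 0.082, 0.997, -0.0]
contact_force: [0.5, 0.6, -2.2]
gripper_width: 0.323
grasp_force: 11.3
```

Call:
{"op": "drive_tool", "data": {"deltas": [{"gripper":173,"offset":[0,0,0],"angular":[0,0,0]},{"gripper":173,"offset":[0,0,0],"angular":[0,0,0]}]}}

```text
t: 14.25
eef_pos: [0.6448, -0.2387, 0.2896]
tool_rot: [-0.002, 0.082, 0.997, -0.0]
contact_force: [0.6, -0.4, -2.5]
gripper_width: 0.328
grasp_force: 8.2
```

Call:
{"op": "drive_tool", "data": {"deltas": [{"gripper":172.6,"offset":[0,0,0],"angular":[0,0,0]},{"gripper":172.6,"offset":[0,0,0],"angular":[0,0,0]},{"gripper":172.6,"offset":[0,0,0],"angular":[0,0,0]},{"gripper":172.6,"offset":[0,0,0],"angular":[0,0,0]},{"gripper":172.6,"offset":[0,0,0],"angular":[0,0,0]}]}}

```text
t: 14.75
eef_pos: [0.6448, -0.2387, 0.2897]
tool_rot: [-0.002, 0.082, 0.997, -0.0]
contact_force: [0.5, 0.6, -1.8]
gripper_width: 0.32
grasp_force: 6.1
```

Run:
```python
from h import *
o=bot.get_obs();print(o["torque"],o["contact_force"],o["gripper_width"],o["grasp_force"])
s=grab("scene");cv2.imwrite("pics/c6.png",cv2.resize(s[60:220,120:320],None,fx=3,fy=3,interpolation=cv2.INTER_CUBIC))
```

```text
[-0.00950844 -0.01662304  0.04346927] [ 0.46866821  0.57480863 -1.81342546] 0.31985650776623376 6.145314127206802
```

View pics/c6.png

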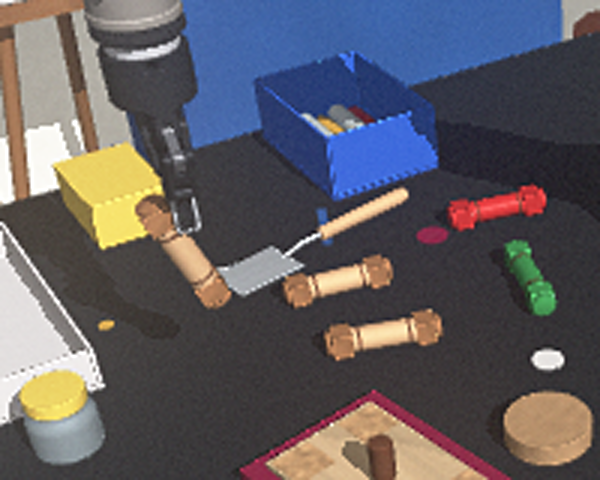

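It is swinging heavy end (−x) down, tilted about 30° off vertical at crop (185,250). I give it more time.

Call:
{"op": "drive_tool", "data": {"deltas": [{"gripper":172.6,"offset":[0,0,0],"angular":[0,0,0]},{"gripper":172.4,"offset":[0,0,0],"angular":[0,0,0]},{"gripper":172.4,"offset":[0,0,0],"angular":[0,0,0]},{"gripper":172.4,"offset":[0,0,0],"angular":[0,0,0]},{"gripper":172.4,"offset":[0,0,0],"angular":[0,0,0]}]}}

```text
t: 15.3
eef_pos: [0.6448, -0.2387, 0.2896]
tool_rot: [-0.002, 0.082, 0.997, -0.0]
contact_force: [0.1, 0.3, -1.0]
gripper_width: 0.321
grasp_force: 5.3
```

```bash
cat >> h.py <<'E'
def hang(s,roi,half=0):
    "tilt of a held/standing baton seen in scene: mask axis versus vertical through its centre"
    bs=[b for b in blobs(s,(3,50,40),(25,255,255),roi)]
    for b in bs:
        vx,vy,_,_=cv2.fitLine(b[4],cv2.DIST_L2,0,.01,.01).ravel();a=np.degrees(np.arctan2(vx,vy));a=(a+90)%180-90
        P=on("scene",b[:2],.15);q=pix("scene",P-[0,0,.05])-pix("scene",P)
        print("blob",np.round(b[:3],1),np.round(b[3][1],1),"axis",a.round(1),"vertical",np.degrees(np.arctan2(*q)).round(1))
E
python3 - <<'E'
from h import *
o=bot.get_obs();print(o["torque"],o["contact_force"],o["gripper_width"],o["grasp_force"],o["eef_pos"])
s=grab("scene");cv2.imwrite("pics/s7.png",s); hang(s,(164,115,215,180))
E
```

```text
[ 0.0328391   0.03764802 -0.00014935] [ 0.14103823  0.32457577 -0.97576217] 0.32140115492703775 5.262909382581711 [ 0.64479526 -0.23869912  0.28964293]
blob [177.6 139.4 493.5] [55.1 18.5] axis 31.7 vertical 13.7
```

```bash
cat >> h.py <<'E'
def tilts(P,yaw):
    "scene image angle against tilt of the heavy end towards tool +x, for a baton at P"
    u=down(yaw).apply([1,0,0]);o={}
    for th in (-20,-10,0,10,20,30,45,90):
        d=np.cos(np.radians(th))*np.array([0,0,-1])+np.sin(np.radians(th))*u
        q=pix("scene",P+.05*d)-pix("scene",P-.05*d);o[th]=round(float(np.degrees(np.arctan2(*q))),1)
    return o
E
python3 - <<'E'
from h import *
print(tilts(np.array([.645,-.239,.19]),-9.4))
s=cv2.imread("pics/s7.png");c=s[105:190,140:230]
h=cv2.cvtColor(c,cv2.COLOR_BGR2HSV);k=cv2.inRange(h,np.array((3,50,40)),np.array((23,255,255)))
for r in k[::3,::2]: print("".join("#" if v else "." for v in r))
E
```

```text
{-20: -9.8, -10: 1.6, 0: 13.2, 10: 24.9, 20: 36.3, 30: 47.3, 45: 62.7, 90: 103.3}
....##.......................................
....###..#...................................
....#........................................
.............................................
.............................................
##...........................................
###..............#...........................
.###.........#####...........................
.#####.......######..........................
...###.......######..........................
....##........#####.........................#
.....#........########......................#
......#..##......######......................
..................######.....................
...................######....................
....................######..................#
.....................######...........#######
......................######.........########
.......................#####..........######.
........................###............##....
..............#..............................
......###....................................
............................................#
............................................#
.............................................
.............................................
.............................................
.............................................
....#........................................
```

Call:
{"op": "drive_tool", "data": {"deltas": [{"gripper":172.2,"offset":[0,0,0],"angular":[0,0,0]},{"gripper":172.2,"offset":[0,0,0],"angular":[0,0,0]},{"gripper":172.2,"offset":[0,0,0],"angular":[0,0,0]},{"gripper":172.2,"offset":[0,0,0],"angular":[0,0,0]},{"gripper":172.2,"offset":[0,0,0],"angular":[0,0,0]}]}}

```text
t: 15.85
eef_pos: [0.6448, -0.2387, 0.2897]
tool_rot: [-0.002, 0.082, 0.997, -0.0]
contact_force: [0.8, 0.3, -2.6]
gripper_width: 0.325
grasp_force: 4.3
```

Run:
```python
from h import *
s=grab("scene");cv2.imwrite("pics/s8.png",s); hang(s,(160,120,205,170))
o=bot.get_obs();print(np.round(o["eef_pos"],4),o["grasp_force"])
```

```text
blob [177.4 140.5 476.5] [52.4 21.8] axis 38.5 vertical 13.8
[ 0.6448 -0.2387  0.2896] 4.251837730407715
```

Run:
```python
from h import *
s=cv2.imread("pics/s8.png");c=s[120:172,160:210]
h=cv2.cvtColor(c,cv2.COLOR_BGR2HSV);k=cv2.inRange(h,np.array((3,50,40)),np.array((23,255,255)))
for r in k[::2,::1]: print("".join("#" if v else "." for v in r))
```

```text
.............#....................................
..........#.......................................
....#.....#####...................................
......##########..................................
.....############.................................
.....############.................................
......############................................
.......###########................................
.........##########...............................
........##############............................
.####.......############..........................
.............#############........................
..............#############.......................
................############......................
.................############.....................
..................############....................
....................############..................
.....................############.................
......................#############...............
.......................############...............
.........................##########...............
..........................#######.................
..................................................
..................................................
..........#.......................................
.......#..........................................
```

Call:
{"op": "drive_tool", "data": {"deltas": [{"gripper":172.0,"offset":[0,0,0],"angular":[0,0,0]},{"gripper":172.0,"offset":[0.01,0,0],"angular":[0,0,0]},{"gripper":172.0,"offset":[0,0,0],"angular":[0,0,0]},{"gripper":172.0,"offset":[0.01,0,0],"angular":[0,0,0]},{"gripper":172.0,"offset":[0,0,0],"angular":[0,0,0]}]}}

```text
t: 16.4
eef_pos: [0.6433, -0.239, 0.2898]
tool_rot: [-0.003, 0.082, 0.997, -0.0]
contact_force: [-0.7, -0.2, -2.6]
gripper_width: 0.33
grasp_force: 3.7
```

Call:
{"op": "drive_tool", "data": {"deltas": [{"gripper":172.2,"offset":[0,0,0],"angular":[0,0,0]},{"gripper":174,"offset":[0,0,0],"angular":[0,0,0]},{"gripper":180,"offset":[0,0,0],"angular":[0,0,0]},{"gripper":180,"offset":[0,0,0],"angular":[0,0,0]}]}}

```text
t: 16.8
eef_pos: [0.6447, -0.2387, 0.2896]
tool_rot: [-0.002, 0.082, 0.997, -0.0]
contact_force: [0.2, 0.5, -2.2]
gripper_width: 0.32
grasp_force: 19.9
```

```bash
cat >> h.py <<'E'
def asc(s,roi,st=(2,1)):
    x0,y0,x1,y1=roi;h=cv2.cvtColor(s[y0:y1,x0:x1],cv2.COLOR_BGR2HSV);k=cv2.inRange(h,np.array((3,50,40)),np.array((23,255,255)))
    for r in k[::st[0],::st[1]]: print("".join("#" if v else "." for v in r))
E
python3 - <<'E'
from h import *
s=grab("scene");asc(s,(160,120,210,176))
o=bot.get_obs();print(np.round(o["eef_pos"],4),o["grasp_force"],o["torque"])
E
```

```text
.............#....................................
..........#.......................................
..........#####...................................
.......#########.....#............................
.....############.................................
......###########.................................
.......###########................................
........##########................................
.........##########...............................
........#############.............................
.####......###########............................
...........############...........................
............############..........................
.............############.........................
..............###########.........................
...............###########........................
................###########.......................
.................###########......................
..................###########.....................
...................###########....................
...................############...................
....................###########...................
.....................########.....................
..................................................
#..#..............................................
..................................................
..................................................
..................................................
[ 0.6447 -0.2387  0.2896] 19.87117499113083 [ 0.00245287 -0.01473309  0.00806163]
```

Now hanging about 9° off vertical. I will cancel that with a tool tilt of −9° about y and carry it to the far-left pad.

```bash
cat >> h.py <<'E'
def gplan(G,yaw,tilt=0,L=.0758,start=None):
    "put the grip point (L ahead of TCP) at G, tool down at yaw, tilted about tool y by tilt deg"
    if start is None:
        o=bot.get_obs();p=np.array(o["eef_pos"]);w=o["tool_rot"];r=R.from_quat([w[1],w[2],w[3],w[0]])
    else: p,r=start
    r2=down(yaw)*R.from_euler("y",tilt,degrees=True);p2=np.array(G)-r2.apply([0,0,L])
    return np.round(r.inv().apply(p2-p),4).tolist(),np.round((r.inv()*r2).as_rotvec()/(np.pi/4),4).tolist(),(p2,r2)
c=np.array([.5775,-.009]);by=np.radians(11.2);X=np.array([np.cos(by),np.sin(by)]);Y=np.array([-X[1],X[0]])
pad={(i,j):c+.040*i*X+.072*j*Y for i in(1,-1) for j in(1,-1)}
E
python3 - <<'E'
from h import *
o=bot.get_obs();p=np.array(o["eef_pos"])
a=gplan((.625,-.085,.225),5,-9);print(a[:2])
b=gplan((*pad[1,1],.225),11.2,-9,start=a[2]);print(b[:2])
d=gplan((*pad[1,1],.129),11.2,-9,start=b[2]);print(d[:2])
E
```

```text
([0.0561, 0.1455, -0.0102], [-0.026, -0.2048, -0.3192])
([0.0085, 0.1545, -0.0014], [-0.0216, 0.0, -0.1361])
([0.015, 0.0, 0.0948], [0.0, 0.0, 0.0])
```

Call:
{"op": "drive_tool", "data": {"deltas": [{"gripper":200,"offset":[0.01,0.02,-0.01],"angular":[-0.005,-0.04,-0.06]},{"gripper":200,"offset":[0.02,0.052,-0.01],"angular":[-0.01,-0.08,-0.13]},{"gripper":200,"offset":[0.033,0.088,-0.01],"angular":[-0.016,-0.13,-0.2]},{"gripper":200,"offset":[0.046,0.122,-0.01],"angular":[-0.022,-0.17,-0.27]},{"gripper":200,"offset":[0.0561,0.1455,-0.01],"angular":[-0.026,-0.205,-0.319]}]}}

```text
t: 17.35
eef_pos: [0.6126, -0.0829, 0.2998]
tool_rot: [0.079, -0.046, 0.996, 0.004]
contact_force: [1.0, 0.4, -2.7]
gripper_width: 0.316
grasp_force: 20.0
```

Call:
{"op": "drive_tool", "data": {"deltas": [{"gripper":200,"offset":[0.0015,0.03,0],"angular":[-0.004,0,-0.03]},{"gripper":200,"offset":[0.0035,0.065,0],"angular":[-0.009,0,-0.06]},{"gripper":200,"offset":[0.0055,0.1,0],"angular":[-0.014,0,-0.09]},{"gripper":200,"offset":[0.0075,0.135,0],"angular":[-0.02,0,-0.12]},{"gripper":200,"offset":[0.0085,0.1545,-0.0014],"angular":[-0.0216,0,-0.1361]}]}}

```text
t: 17.85
eef_pos: [0.5904, 0.0705, 0.2998]
tool_rot: [0.078, -0.099, 0.992, 0.008]
contact_force: [1.0, 0.2, -1.5]
gripper_width: 0.319
grasp_force: 20.0
```

Call:
{"op": "drive_tool", "data": {"deltas": [{"gripper":200,"offset":[0,0,0],"angular":[0,0,0]},{"gripper":200,"offset":[0,0,0],"angular":[0,0,0]},{"gripper":200,"offset":[0,0,0],"angular":[0,0,0]}]}}

```text
t: 18.15
eef_pos: [0.5915, 0.0651, 0.2999]
tool_rot: [0.078, -0.096, 0.992, 0.007]
contact_force: [0.5, 1.1, -2.2]
gripper_width: 0.318
grasp_force: 20.1
```

Run:
```python
from h import *
s=grab("scene");cv2.imwrite("pics/s9.png",s)
o=bot.get_obs();print(np.round(o["eef_pos"],4),o["tool_rot"],o["grasp_force"],o["torque"])
print(gplan((*pad[1,1],.129),11.2,-9)[:2],pix("scene",(*pad[1,1],.225)),pix("scene",(*pad[1,1],.195)),tilts(np.array((*pad[1,1],.195)),11))
x,y=pix("scene",(*pad[1,1],.195)).astype(int);print(x,y);asc(s,(x-30,y-40,x+30,y+40))
```

```text
[0.5915 0.0651 0.2998] [ 0.07823673 -0.09574059  0.99230126  0.00713936] 20.074979066848755 [-0.08739482  0.28744594 -0.03644798]
([0.015, 0.0021, 0.0947], [-0.0017, 0.0003, -0.0038]) [247.17891591 178.59416772] [248.45690767 188.42553067] {-20: -10.7, -10: -2.3, 0: 7.4, 10: 18.7, 20: 31.7, 30: 46.2, 45: 69.1, 90: 120.3}
248 188
............................................................
..........##....#...........................................
#############...............................................
#############...............................................
#################...........................................
#############...............................................
######......................................................
####........................#...............................
...............................................#............
.............................................####...........
............##############..#..........##########...........
..........#################.#..........###########..........
..........###################........
[... 970 characters left out ...]
###########..................
...##########################################...............
.###############################################............
###################################################.........
######################################################......
#########################################################...
############################################################
############################################################
############################################################
############################################################
..##########################################################
.....#######################################################
```

Run:
```python
from h import *
print(pix("scene",(*pad[1,1],.026)),pad)
print("A pivot,mid",pix("scene",(.6448,-.2387,.2896-.0758)),pix("scene",(.6448,-.2387,.2896-.1058)))
s=cv2.imread("pics/s9.png");cv2.imwrite("pics/c7.png",cv2.resize(s[90:270,170:330],None,fx=3.3,fy=3.3,interpolation=cv2.INTER_CUBIC))
```

```text
[254.84500284 237.56800883] {(1, 1): array([0.60275333, 0.06939815]), (1, -1): array([ 0.63072308, -0.0718594 ]), (-1, 1): array([0.52427692, 0.0538594 ]), (-1, -1): array([ 0.55224667, -0.08739815])}
A pivot,mid [181.84798004 134.10723271] [183.97522152 143.16475274]
```

View pics/c7.png

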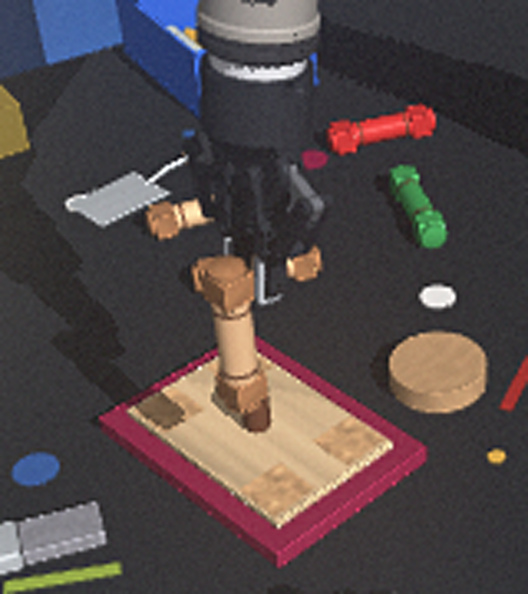

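The baton hangs upright, upper block at (239,176) and lower block at (244,208). It sits off the finger axis, so I measure that offset in the grip plane.

```bash
cat >> h.py <<'E'
def inplane(q):
    "scene pixel -> point in the plane through the TCP normal to tool y; world, and (tool x, tool z) of it"
    o=bot.get_obs();p=np.array(o["eef_pos"]);w=o["tool_rot"];r=R.from_quat([w[1],w[2],w[3],w[0]]);n=r.apply([0,1,0])
    a,d=ray("scene",q);P=a+d*(n@(p-a))/(n@d);return P.round(4),r.inv().apply(P-p).round(4)
E
python3 - <<'E'
from h import *
for q in((239.1,176.4),(243.6,208.2),(249.5,180)): print(inplane(q))
E
```

```text
(array([0.6233, 0.0712, 0.2416]), array([-0.0229,  0.    ,  0.0626]))
(array([0.6235, 0.0712, 0.1429]), array([-0.0077, -0.    ,  0.1601]))
(array([0.5955, 0.0658, 0.2154]), array([ 0.0091, -0.    ,  0.084 ]))
```

```bash
cat >> h.py <<'E'
def wv(v):
    o=bot.get_obs();w=o["tool_rot"];return R.from_quat([w[1],w[2],w[3],w[0]]).inv().apply(v).round(4).tolist()
E
python3 - <<'E'
from h import *
print(wv((-.0207,-.0018,0)),wv((-.0207,-.0018,-.095)),wv((0,0,-.001)))
E
```

```text
[0.0204, 0.0022, -0.0032] [0.0353, 0.0023, 0.0906] [0.0002, 0.0, 0.001]
```

Call:
{"op": "drive_tool", "data": {"deltas": [{"gripper":200,"offset":[0.01,0.002,-0.002],"angular":[0,0,0]},{"gripper":200,"offset":[0.0204,0.0022,-0.003],"angular":[0,0,0]},{"gripper":200,"offset":[0.025,0.0022,0.025],"angular":[0,0,0]},{"gripper":200,"offset":[0.03,0.0022,0.055],"angular":[0,0,0]},{"gripper":200,"offset":[0.0345,0.0022,0.085],"angular":[0,0,0]}]}}

```text
t: 18.7
eef_pos: [0.5696, 0.0648, 0.21]
tool_rot: [0.079, -0.097, 0.992, 0.008]
contact_force: [0.3, 0.7, -2.5]
gripper_width: 0.32
grasp_force: 20.6
```

Call:
{"op": "drive_tool", "data": {"deltas": [{"gripper":200,"offset":[0.0005,0,0.003],"angular":[0,0,0]},{"gripper":200,"offset":[0.001,0,0.006],"angular":[0,0,0]},{"gripper":200,"offset":[0.0013,0,0.008],"angular":[0,0,0]},{"gripper":200,"offset":[0.0013,0,0.008],"angular":[0,0,0]}]}}

```text
t: 19.1
eef_pos: [0.5711, 0.0654, 0.2036]
tool_rot: [0.079, -0.097, 0.992, 0.008]
contact_force: [-0.3, -0.1, -2.1]
gripper_width: 0.319
grasp_force: 20.6
```

Call:
{"op": "drive_tool", "data": {"deltas": [{"gripper":200,"offset":[0.0003,0,0.002],"angular":[0,0,0]},{"gripper":200,"offset":[0.0005,0,0.003],"angular":[0,0,0]},{"gripper":200,"offset":[0.0005,0,0.003],"angular":[0,0,0]}]}}

```text
t: 19.4
eef_pos: [0.5704, 0.0653, 0.1994]
tool_rot: [0.078, -0.097, 0.992, 0.008]
contact_force: [-0.3, -1.0, -2.4]
gripper_width: 0.312
grasp_force: 20.6
```

Call:
{"op": "drive_tool", "data": {"deltas": [{"gripper":200,"offset":[0.0002,0,0.001],"angular":[0,0,0]},{"gripper":200,"offset":[0.0003,0,0.002],"angular":[0,0,0]},{"gripper":200,"offset":[0.0003,0,0.002],"angular":[0,0,0]}]}}

```text
t: 19.7
eef_pos: [0.5703, 0.0653, 0.1971]
tool_rot: [0.078, -0.097, 0.992, 0.008]
contact_force: [0.9, 1.0, -2.0]
gripper_width: 0.313
grasp_force: 20.6
```

Call:
{"op": "drive_tool", "data": {"deltas": [{"gripper":200,"offset":[0.0002,0,0.001],"angular":[0,0,0]},{"gripper":200,"offset":[0.0003,0,0.002],"angular":[0,0,0]},{"gripper":200,"offset":[0.0003,0,0.002],"angular":[0,0,0]}]}}

```text
t: 20.0
eef_pos: [0.5703, 0.0653, 0.195]
tool_rot: [0.078, -0.097, 0.992, 0.008]
contact_force: [-0.3, 0.1, -1.9]
gripper_width: 0.317
grasp_force: 20.6
```

Call:
{"op": "drive_tool", "data": {"deltas": [{"gripper":200,"offset":[0.0002,0,0.001],"angular":[0,0,0]},{"gripper":200,"offset":[0.0002,0,0.0015],"angular":[0,0,0]},{"gripper":200,"offset":[0.0002,0,0.0015],"angular":[0,0,0]}]}}

```text
t: 20.3
eef_pos: [0.5704, 0.0653, 0.1936]
tool_rot: [0.078, -0.097, 0.992, 0.008]
contact_force: [-0.7, 0.2, -2.2]
gripper_width: 0.319
grasp_force: 20.7
```

Run:
```python
from h import *
s=grab("scene");cv2.imwrite("pics/s10.png",s);asc(s,(230,170,290,260))
```

```text
##########..................................................
########.#..................................................
###########.................................................
###########.................................................
#########...................................................
..#.........................................................
............................................................
............................................................
............................................................
......................#..........#..........................
......................#..............#......................
.......................#....................................
...........####........#.##.................................
........##########.........#......#........................#
.....###############....#..#..............................##
..########################...........................#..####
###########################......#........................##
#############################...........................#.##
##
[... 944 characters left out ...]
#############................
.........###############################....................
...........###########################......................
...............####################.........................
................################............................
...................###########..............................
......................#####.................................
............................................................
............................................................
............................................................
............................................................
............................................................
```

Call:
{"op": "drive_tool", "data": {"deltas": [{"gripper":200,"offset":[0.0002,0,0.001],"angular":[0,0,0]},{"gripper":200,"offset":[0.0003,0,0.002],"angular":[0,0,0]},{"gripper":200,"offset":[0.0003,0,0.002],"angular":[0,0,0]}]}}

```text
t: 20.65
eef_pos: [0.5719, 0.0655, 0.1933]
tool_rot: [0.08, -0.097, 0.992, 0.008]
contact_force: [-1.0, 0.1, 6.3]
gripper_width: 0.316
grasp_force: 20.6
```

Call:
{"op": "drive_tool", "data": {"deltas": [{"gripper":200,"offset":[0.0002,0,0.001],"angular":[0,0,0]},{"gripper":200,"offset":[0.0003,0,0.002],"angular":[0,0,0]},{"gripper":200,"offset":[0.0003,0,0.002],"angular":[0,0,0]}]}}

```text
t: 20.95
eef_pos: [0.5736, 0.0658, 0.1931]
tool_rot: [0.082, -0.097, 0.992, 0.008]
contact_force: [-2.9, -1.0, 16.4]
gripper_width: 0.312
grasp_force: 20.1
```

Call:
{"op": "drive_tool", "data": {"deltas": [{"gripper":200,"offset":[-0.0006,0,-0.0035],"angular":[0,0,0]},{"gripper":173,"offset":[-0.0006,0,-0.0035],"angular":[0,0,0]},{"gripper":172,"offset":[-0.0006,0,-0.0035],"angular":[0,0,0]},{"gripper":165,"offset":[-0.0006,0,-0.0035],"angular":[0,0,0]},{"gripper":150,"offset":[-0.0006,0,-0.0035],"angular":[0,0,0]}]}}

```text
t: 21.45
eef_pos: [0.5705, 0.0653, 0.193]
tool_rot: [0.078, -0.097, 0.992, 0.008]
contact_force: [-1.1, -0.3, 0.6]
gripper_width: 0.409
grasp_force: 0.0
```

Call:
{"op": "drive_tool", "data": {"deltas": [{"gripper":120,"offset":[0,0,0],"angular":[0,0,0]},{"gripper":50,"offset":[0,0,0],"angular":[0,0,0]},{"gripper":20,"offset":[0,0,0],"angular":[0,0,0]},{"gripper":20,"offset":[0,0,0],"angular":[0,0,0]}]}}

```text
t: 21.85
eef_pos: [0.5705, 0.0653, 0.1932]
tool_rot: [0.078, -0.097, 0.992, 0.008]
contact_force: [-0.9, 0.5, 0.0]
gripper_width: 0.92
grasp_force: 0.0
```

Call:
{"op": "drive_tool", "data": {"deltas": [{"gripper":20,"offset":[-0.003,0,-0.019],"angular":[0,0,0]},{"gripper":20,"offset":[-0.008,0,-0.049],"angular":[0,0,0]},{"gripper":20,"offset":[-0.014,0,-0.089],"angular":[0,0,0]},{"gripper":20,"offset":[-0.019,0,-0.119],"angular":[0,0.1,0]},{"gripper":20,"offset":[-0.019,0,-0.119],"angular":[0,0.2,0]}]}}

```text
t: 22.35
eef_pos: [0.5724, 0.0654, 0.3192]
tool_rot: [0.003, -0.097, 0.995, 0.001]
contact_force: [1.5, 0.3, -0.6]
gripper_width: 0.922
grasp_force: 0.0
```

Run:
```python
from h import *
s=grab("scene");cv2.imwrite("pics/s11.png",s);cv2.imwrite("pics/c8.png",cv2.resize(s[110:270,170:320],None,fx=3.5,fy=3.5,interpolation=cv2.INTER_CUBIC))
print(bot.get_obs()["eef_pos"]);hang(s,(150,120,290,210))
t=grab("top");cv2.imwrite("pics/t11.png",t);
for b in blobs(t,(3,60,60),(25,255,255),(380,110,490,230)): print("top",np.round(b[:3],1),np.round(b[3][1],1),on("top",b[:2],.014).round(3))
```

```text
[0.57261007 0.06595742 0.31665816]
blob [286.3 201.7  67. ] [ 7. 14.] axis 7.0 vertical 3.3
blob [241.8 203.7 391.5] [50. 18.] axis -89.5 vertical 8.4
blob [245.6 171.4 326.5] [12.3 37.1] axis -81.0 vertical 7.5
blob [225.7 154.8 204. ] [11.2 25.6] axis -76.3 vertical 9.3
blob [162.6 129.9 515. ] [23. 29.] axis -81.0 vertical 14.9
top [457.5 200.2 437. ] [12.2 44.7] [ 0.452 -0.355  0.014]
top [414.3 197.2 410.5] [11.1 44.9] [ 0.46  -0.228  0.014]
```

View pics/c8.png

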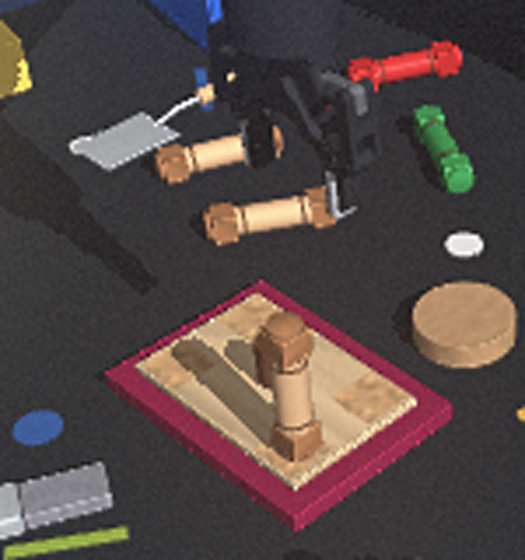

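Weight A stands upright on the front pad, base at crop (298,446), and the pad centre projects to (297,447). B and C have not moved. Next is B, gripping its far (+x) half 40 mm out.

Run:
```python
from h import *
a=plan((.535,-.09,.31),-4);print(a)
st=((.535,-.09,.31),-4)
b=plan((.499,-.242,.20),-19.3,st);print(b)
```

```text
([0.0666, -0.1457, 0.0045], [0.0005, 0.0026, 0.3382])
([0.0253, -0.1541, 0.11], [0.0, 0.0, 0.34])
```

Call:
{"op": "drive_tool", "data": {"deltas": [{"gripper":20,"offset":[0.013,-0.03,0],"angular":[0,0,0.07]},{"gripper":20,"offset":[0.027,-0.06,0],"angular":[0,0,0.14]},{"gripper":20,"offset":[0.042,-0.092,0],"angular":[0,0,0.21]},{"gripper":20,"offset":[0.056,-0.123,0],"angular":[0,0,0.28]},{"gripper":20,"offset":[0.0666,-0.1457,0.0045],"angular":[0,0.0026,0.338]}]}}

```text
t: 22.95
eef_pos: [0.5324, -0.093, 0.3086]
tool_rot: [-0.001, 0.037, 0.999, -0.0]
contact_force: [0.5, 0.7, 1.0]
gripper_width: 0.918
grasp_force: 0.0
```

Call:
{"op": "drive_tool", "data": {"deltas": [{"gripper":20,"offset":[0.006,-0.035,0.02],"angular":[0,0,0.08]},{"gripper":20,"offset":[0.012,-0.072,0.045],"angular":[0,0,0.16]},{"gripper":20,"offset":[0.018,-0.11,0.075],"angular":[0,0,0.25]},{"gripper":20,"offset":[0.025,-0.15,0.11],"angular":[0,0,0.34]},{"gripper":20,"offset":[0.0253,-0.1541,0.11],"angular":[0,0,0.34]}]}}

```text
t: 23.45
eef_pos: [0.4927, -0.2461, 0.1948]
tool_rot: [-0.005, 0.172, 0.985, -0.001]
contact_force: [-0.4, -0.3, -0.0]
gripper_width: 0.923
grasp_force: 0.0
```

Call:
{"op": "drive_tool", "data": {"deltas": [{"gripper":20,"offset":[0,0,0],"angular":[0,0,0]},{"gripper":20,"offset":[0,0,0],"angular":[0,0,0]}]}}

```text
t: 23.65
eef_pos: [0.498, -0.2413, 0.1994]
tool_rot: [-0.0, 0.167, 0.986, 0.0]
contact_force: [0.2, 0.1, -0.1]
gripper_width: 0.922
grasp_force: 0.0
```

Run:
```python
from h import *
print(plan((.499,-.242,.089),-19.3),bot.get_obs()["eef_pos"])
```

```text
([-0.0012, -0.0003, 0.1104], [0.0002, -0.0013, 0.0017]) [ 0.49803786 -0.24134919  0.19940453]
```

Call:
{"op": "drive_tool", "data": {"deltas": [{"gripper":20,"offset":[-0.001,0,0.03],"angular":[0,0,0]},{"gripper":20,"offset":[-0.001,0,0.07],"angular":[0,0,0]},{"gripper":20,"offset":[-0.001,0,0.1],"angular":[0,0,0]},{"gripper":20,"offset":[-0.001,0,0.11],"angular":[0,0,0]},{"gripper":20,"offset":[-0.001,0,0.11],"angular":[0,0,0]}]}}

```text
t: 24.15
eef_pos: [0.4985, -0.2414, 0.089]
tool_rot: [-0.001, 0.167, 0.986, 0.0]
contact_force: [0.1, -0.0, -0.5]
gripper_width: 0.917
grasp_force: 0.0
```

Call:
{"op": "drive_tool", "data": {"deltas": [{"gripper":200,"offset":[0,0,0],"angular":[0,0,0]},{"gripper":200,"offset":[0,0,0],"angular":[0,0,0]},{"gripper":200,"offset":[0,0,0],"angular":[0,0,0]},{"gripper":200,"offset":[0,0,0],"angular":[0,0,0]},{"gripper":200,"offset":[0,0,0],"angular":[0,0,0]}], "grip_force": 20}}

```text
t: 24.65
eef_pos: [0.4988, -0.243, 0.0905]
tool_rot: [0.0, 0.168, 0.986, -0.0]
contact_force: [-1.1, 0.6, 7.6]
gripper_width: 0.318
grasp_force: 21.4
```

Call:
{"op": "drive_tool", "data": {"deltas": [{"gripper":200,"offset":[0,0,-0.02],"angular":[0,0,0]},{"gripper":200,"offset":[0,0,-0.06],"angular":[0,0,0]},{"gripper":200,"offset":[0,0,-0.1],"angular":[0,0,0]},{"gripper":200,"offset":[0,0,-0.14],"angular":[0,0,0]},{"gripper":200,"offset":[0,0,-0.16],"angular":[0,0,0]}]}}

```text
t: 25.15
eef_pos: [0.4991, -0.2435, 0.2529]
tool_rot: [0.001, 0.168, 0.986, -0.0]
contact_force: [1.0, -0.4, -3.6]
gripper_width: 0.317
grasp_force: 20.0
```

Call:
{"op": "drive_tool", "data": {"deltas": [{"gripper":200,"offset":[0,0,0],"angular":[0,0,0]},{"gripper":200,"offset":[0,0,0],"angular":[0,0,0]},{"gripper":200,"offset":[0,0,0],"angular":[0,0,0]}]}}

```text
t: 25.45
eef_pos: [0.4974, -0.2422, 0.2476]
tool_rot: [-0.002, 0.168, 0.986, 0.0]
contact_force: [-0.2, -0.4, -2.6]
gripper_width: 0.32
grasp_force: 19.9
```

Run:
```python
from h import *
for i in range(4):
    o=bot.get_obs();w=o["tool_rot"];r=R.from_quat([w[1],w[2],w[3],w[0]])
    print(r.inv().apply(o["torque"]).round(3),np.round(o["contact_force"],1),o["grasp_force"],np.round(o["eef_pos"],4))
    s=grab("scene")
cv2.imwrite("pics/s12.png",s);print(pix("scene",np.array(o["eef_pos"])-[0,0,.076]))
x,y=pix("scene",np.array(o["eef_pos"])-[0,0,.076]).astype(int);asc(s,(x-45,y-30,x+45,y+40))
```

```text
[-0.028  0.041  0.012] [-0.2 -0.4 -2.6] 19.92506593465805 [ 0.4974 -0.2422  0.2476]
[ 0.025 -0.095  0.053] [ 0.8  0.1 -2.2] 19.98068869113922 [ 0.4974 -0.2423  0.2475]
[-0.031 -0.005 -0.041] [ 0.6 -0.6 -2.2] 19.942002296447754 [ 0.4976 -0.2424  0.2476]
[ 0.005 -0.04   0.04 ] [ 0.7  0.2 -2.6] 19.965050518512726 [ 0.4977 -0.2425  0.2478]
[230.00324381 130.90790734]
..........................................................................................
................................................#.........................................
..........................................................................................
..........................................................................................
..........................................................................................
..........................................................................................
..........................................................................................
..........................................................................................
......
[... 1750 characters left out ...]
..####################################.........................
.............................################################.............................
.............................#################.......####.................................
..............................#########...................................................
.................................##.......................................................
..........................................................................................
..........................................................................................
..........................................................................................
```

It already swung part-way at 20 N, so B's heavy end is −x. I loosen the grip so it finishes swinging.

Call:
{"op": "drive_tool", "data": {"deltas": [{"gripper":175,"offset":[0,0,0],"angular":[0,0,0]},{"gripper":174,"offset":[0,0,0],"angular":[0,0,0]},{"gripper":173.5,"offset":[0,0,0],"angular":[0,0,0]},{"gripper":173,"offset":[0,0,0],"angular":[0,0,0]},{"gripper":173,"offset":[0,0,0],"angular":[0,0,0]}]}}

```text
t: 26.15
eef_pos: [0.4984, -0.2428, 0.2493]
tool_rot: [-0.001, 0.168, 0.986, -0.0]
contact_force: [0.3, 1.0, -2.6]
gripper_width: 0.323
grasp_force: 13.3
```

Call:
{"op": "drive_tool", "data": {"deltas": [{"gripper":172.7,"offset":[0,0,0],"angular":[0,0,0]},{"gripper":172.7,"offset":[0,0,0],"angular":[0,0,0]},{"gripper":172.7,"offset":[0,0,0],"angular":[0,0,0]},{"gripper":172.7,"offset":[0,0,0],"angular":[0,0,0]},{"gripper":172.7,"offset":[0,0,0],"angular":[0,0,0]}]}}

```text
t: 26.65
eef_pos: [0.4984, -0.2428, 0.2493]
tool_rot: [-0.001, 0.168, 0.986, -0.0]
contact_force: [-0.2, 0.3, -3.1]
gripper_width: 0.325
grasp_force: 10.8
```

Run:
```python
from h import *
o=bot.get_obs();s=grab("scene");cv2.imwrite("pics/s13.png",s);P=np.array(o["eef_pos"])-[0,0,.1]
print(tilts(P,-19.3),pix("scene",P))
x,y=pix("scene",P).astype(int);asc(s,(x-35,y-30,x+35,y+34))
```

```text
{-20: -14.4, -10: -3.0, 0: 8.5, 10: 20.1, 20: 31.4, 30: 42.3, 45: 57.7, 90: 98.5} [230.70668126 137.30218874]
......................................................................
......................................................................
......................................................................
......................................................................
......................................................................
......................................................................
......................................................................
......................................................................
..........................####..........................#####.........
.......................#######......................#########.........
......................#########.................############..........
.......................########.............############..............
.......................########.........############..................
........................########.....###########...................
[... 581 characters left out ...]
..............####..###########################..............
....................####################################..............
...................##################################.................
...................####################...######......................
....................###########.......................................
.....................########.........................................
......................................................................
......................................................................
......................................................................
......................................................................
```

Call:
{"op": "drive_tool", "data": {"deltas": [{"gripper":172.2,"offset":[0,0,0],"angular":[0,0,0]},{"gripper":172.0,"offset":[0,0,0],"angular":[0,0,0]},{"gripper":171.8,"offset":[0,0,0],"angular":[0,0,0]},{"gripper":171.8,"offset":[0,0,0],"angular":[0,0,0]},{"gripper":171.8,"offset":[0,0,0],"angular":[0,0,0]}]}}

```text
t: 27.2
eef_pos: [0.4985, -0.2428, 0.2493]
tool_rot: [-0.001, 0.168, 0.986, -0.0]
contact_force: [-0.7, 0.2, -3.5]
gripper_width: 0.329
grasp_force: 3.2
```

Call:
{"op": "drive_tool", "data": {"deltas": [{"gripper":171.8,"offset":[0,0,0],"angular":[0,0,0]},{"gripper":172.2,"offset":[0,0,0],"angular":[0,0,0]},{"gripper":174,"offset":[0,0,0],"angular":[0,0,0]},{"gripper":200,"offset":[0,0,0],"angular":[0,0,0]},{"gripper":200,"offset":[0,0,0],"angular":[0,0,0]}]}}

```text
t: 27.7
eef_pos: [0.4984, -0.2428, 0.2493]
tool_rot: [-0.001, 0.168, 0.986, -0.0]
contact_force: [-0.8, -1.0, -3.2]
gripper_width: 0.32
grasp_force: 21.4
```

Run:
```python
from h import *
o=bot.get_obs();s=grab("scene");cv2.imwrite("pics/s14.png",s);P=np.array(o["eef_pos"])-[0,0,.1]
x,y=pix("scene",P).astype(int);print(x,y);asc(s,(x-35,y-20,x+35,y+40))
```

```text
230 137
......................................................................
......................................................................
......................................................................
.........................#####..........................#####.........
......................########......................#########.........
.......................########.................############..........
.......................########.............############..............
........................#######.........############..................
........................########.....###########......................
.........................###################..........................
..........................#############...............................
..........................##########..................................
...........................#########..................................
...........................##########.................................
............................#########...........####..................
...........................
[... 337 characters left out ...]
..........######################.............................
....................####################..............................
.....................########....####.................................
......................................................................
......................................................................
......................................................................
......................................................................
......................................................................
......................................................................
......................................................................
```

Run:
```python
from h import *
for q in((222,129),(229.5,157.5)): print(inplane(q))
a=gplan((.57,-.15,.22),-5,-5,L=.076);print(a[:2])
b=gplan((*(pad[1,-1]-[.012,0]),.225),5,-5,L=.076,start=a[2]);print(b[:2])
```

```text
(array([ 0.5193, -0.2502,  0.1822]), array([-0.0222,  0.    ,  0.067 ]))
(array([ 0.5108, -0.2473,  0.0767]), array([-0.0135, -0.    ,  0.1726]))
([-0.0304, 0.1096, -0.0466], [-0.0145, -0.1127, -0.3179])
([-0.0421, 0.0809, -0.0013], [-0.0194, 0.0, -0.2214])
```

Call:
{"op": "drive_tool", "data": {"deltas": [{"gripper":200,"offset":[-0.001,0.005,-0.02],"angular":[-0.001,-0.02,-0.03]},{"gripper":200,"offset":[-0.008,0.03,-0.0466],"angular":[-0.004,-0.04,-0.1]},{"gripper":200,"offset":[-0.017,0.06,-0.0466],"angular":[-0.008,-0.07,-0.18]},{"gripper":200,"offset":[-0.025,0.09,-0.0466],"angular":[-0.012,-0.1,-0.26]},{"gripper":200,"offset":[-0.0304,0.1096,-0.0466],"angular":[-0.0145,-0.1127,-0.3179]}]}}

```text
t: 28.25
eef_pos: [0.5644, -0.1462, 0.2953]
tool_rot: [0.044, 0.041, 0.998, -0.001]
contact_force: [0.6, 0.1, -2.6]
gripper_width: 0.324
grasp_force: 21.4
```

Call:
{"op": "drive_tool", "data": {"deltas": [{"gripper":200,"offset":[-0.012,0.02,0],"angular":[-0.005,0,-0.06]},{"gripper":200,"offset":[-0.025,0.045,0],"angular":[-0.01,0,-0.12]},{"gripper":200,"offset":[-0.037,0.07,0],"angular":[-0.016,0,-0.19]},{"gripper":200,"offset":[-0.0421,0.0809,-0.0013],"angular":[-0.0194,0,-0.2214]},{"gripper":200,"offset":[-0.0421,0.0809,-0.0013],"angular":[-0.0194,0,-0.2214]}]}}

```text
t: 28.75
eef_pos: [0.6133, -0.0698, 0.3006]
tool_rot: [0.044, -0.046, 0.998, 0.002]
contact_force: [0.2, 0.5, -3.2]
gripper_width: 0.32
grasp_force: 21.4
```

Call:
{"op": "drive_tool", "data": {"deltas": [{"gripper":200,"offset":[0,0,0],"angular":[0,0,0]},{"gripper":200,"offset":[0,0,0],"angular":[0,0,0]}]}}

```text
t: 28.95
eef_pos: [0.6114, -0.0743, 0.3006]
tool_rot: [0.043, -0.042, 0.998, 0.001]
contact_force: [-0.6, 1.1, -0.9]
gripper_width: 0.317
grasp_force: 21.4
```

Run:
```python
from h import *
o=bot.get_obs();s=grab("scene");cv2.imwrite("pics/s15.png",s);P=np.array(o["eef_pos"])-[-.015,0,.1]
print(np.round(o["eef_pos"],4));hang(s,(195,120,235,200))
cv2.imwrite("pics/c9.png",cv2.resize(s[110:270,150:310],None,fx=3.5,fy=3.5,interpolation=cv2.INTER_CUBIC))
```

```text
[ 0.6114 -0.0743  0.3006]
blob [213.9 165.3 619.5] [33.7 44. ] axis -12.1 vertical 10.7
```

View pics/c9.png

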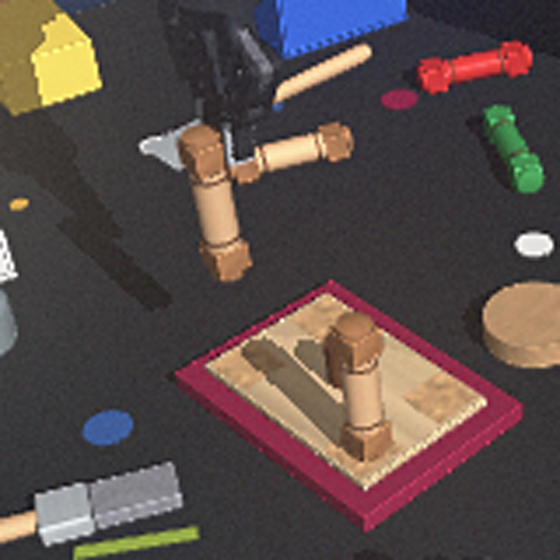

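B hangs upright, upper block at (209,154) and lower block at (215,183). A still stands, and C is unmoved.

```bash
cat >> h.py <<'E'
def toplace(u,l,P):
    a,b=inplane(u)[0],inplane(l)[0];m=(a+b)/2;d=b-a
    print("mid",m,"len",np.linalg.norm(d).round(4),"tilt vec",(d/np.linalg.norm(d)).round(3))
    v=np.array([P[0]-m[0],P[1]-m[1],0]);print("shift",wv(v),"shift+down to 8mm above",wv(v+[0,0,-(m[2]-.091-.008)]),"per mm down",wv((0,0,-.001)))
E
python3 - <<'E'
from h import *
toplace((208.9,154.3),(214.6,182.9),pad[1,-1])
E
```

```text
mid [ 0.6354  -0.07225  0.185  ] len 0.0926 tilt vec [-0.004 -0.001 -1.   ]
shift [0.0046, 0.0008, -0.0004] shift+down to 8mm above [0.0121, 0.0008, 0.0853] per mm down [0.0001, 0.0, 0.001]
```

Call:
{"op": "drive_tool", "data": {"deltas": [{"gripper":200,"offset":[0.0046,0.0008,0],"angular":[0,0,0]},{"gripper":200,"offset":[0.006,0.0008,0.02],"angular":[0,0,0]},{"gripper":200,"offset":[0.008,0.0008,0.045],"angular":[0,0,0]},{"gripper":200,"offset":[0.01,0.0008,0.07],"angular":[0,0,0]},{"gripper":200,"offset":[0.0121,0.0008,0.086],"angular":[0,0,0]}]}}

```text
t: 29.5
eef_pos: [0.6063, -0.0726, 0.2123]
tool_rot: [0.043, -0.043, 0.998, 0.002]
contact_force: [-0.7, 0.5, -2.8]
gripper_width: 0.324
grasp_force: 21.4
```

Call:
{"op": "drive_tool", "data": {"deltas": [{"gripper":200,"offset":[0.0002,0,0.002],"angular":[0,0,0]},{"gripper":200,"offset":[0.0003,0,0.004],"angular":[0,0,0]},{"gripper":200,"offset":[0.0005,0,0.006],"angular":[0,0,0]},{"gripper":200,"offset":[0.0005,0,0.006],"angular":[0,0,0]}]}}

```text
t: 29.9
eef_pos: [0.608, -0.0722, 0.2088]
tool_rot: [0.044, -0.043, 0.998, 0.002]
contact_force: [-0.6, 0.6, -2.8]
gripper_width: 0.314
grasp_force: 21.4
```

Call:
{"op": "drive_tool", "data": {"deltas": [{"gripper":200,"offset":[0.0001,0,0.001],"angular":[0,0,0]},{"gripper":200,"offset":[0.0002,0,0.002],"angular":[0,0,0]},{"gripper":200,"offset":[0.0002,0,0.002],"angular":[0,0,0]}]}}

```text
t: 30.2
eef_pos: [0.6075, -0.072, 0.206]
tool_rot: [0.044, -0.044, 0.998, 0.002]
contact_force: [-1.4, 0.4, -2.2]
gripper_width: 0.318
grasp_force: 21.4
```

Call:
{"op": "drive_tool", "data": {"deltas": [{"gripper":200,"offset":[0.0001,0,0.001],"angular":[0,0,0]},{"gripper":200,"offset":[0.0002,0,0.002],"angular":[0,0,0]},{"gripper":200,"offset":[0.0002,0,0.002],"angular":[0,0,0]}]}}

```text
t: 30.5
eef_pos: [0.6074, -0.072, 0.2037]
tool_rot: [0.043, -0.044, 0.998, 0.002]
contact_force: [-0.5, 0.9, -2.8]
gripper_width: 0.319
grasp_force: 21.4
```

Call:
{"op": "drive_tool", "data": {"deltas": [{"gripper":200,"offset":[0.0001,0,0.001],"angular":[0,0,0]},{"gripper":200,"offset":[0.0002,0,0.002],"angular":[0,0,0]},{"gripper":200,"offset":[0.0002,0,0.002],"angular":[0,0,0]}]}}

```text
t: 30.8
eef_pos: [0.6077, -0.0721, 0.2021]
tool_rot: [0.044, -0.044, 0.998, 0.002]
contact_force: [-0.5, -0.6, -2.2]
gripper_width: 0.321
grasp_force: 21.5
```

Call:
{"op": "drive_tool", "data": {"deltas": [{"gripper":200,"offset":[0.0001,0,0.001],"angular":[0,0,0]},{"gripper":200,"offset":[0.0002,0,0.002],"angular":[0,0,0]},{"gripper":200,"offset":[0.0002,0,0.002],"angular":[0,0,0]}]}}

```text
t: 31.1
eef_pos: [0.6089, -0.0722, 0.2019]
tool_rot: [0.046, -0.044, 0.998, 0.002]
contact_force: [-2.0, 0.0, 8.4]
gripper_width: 0.319
grasp_force: 22.4
```

Contact at z = 0.202. I back off, loosen, open and rise.

Call:
{"op": "drive_tool", "data": {"deltas": [{"gripper":200,"offset":[-0.0002,0,-0.002],"angular":[0,0,0]},{"gripper":173,"offset":[-0.0002,0,-0.002],"angular":[0,0,0]},{"gripper":172,"offset":[-0.0002,0,-0.002],"angular":[0,0,0]},{"gripper":165,"offset":[-0.0002,0,-0.002],"angular":[0,0,0]},{"gripper":150,"offset":[-0.0002,0,-0.002],"angular":[0,0,0]}]}}

```text
t: 31.6
eef_pos: [0.6076, -0.0721, 0.2019]
tool_rot: [0.044, -0.044, 0.998, 0.002]
contact_force: [0.7, 0.6, -0.3]
gripper_width: 0.412
grasp_force: 0.0
```

Call:
{"op": "drive_tool", "data": {"deltas": [{"gripper":120,"offset":[0,0,0],"angular":[0,0,0]},{"gripper":50,"offset":[0,0,0],"angular":[0,0,0]},{"gripper":20,"offset":[0,0,0],"angular":[0,0,0]},{"gripper":20,"offset":[0,0,0],"angular":[0,0,0]}]}}

```text
t: 32.0
eef_pos: [0.6075, -0.0721, 0.2019]
tool_rot: [0.044, -0.044, 0.998, 0.002]
contact_force: [0.3, -0.0, 0.5]
gripper_width: 0.92
grasp_force: 0.0
```

Call:
{"op": "drive_tool", "data": {"deltas": [{"gripper":20,"offset":[-0.002,0,-0.019],"angular":[0,0,0]},{"gripper":20,"offset":[-0.004,0,-0.049],"angular":[0,0,0]},{"gripper":20,"offset":[-0.007,0,-0.089],"angular":[0,0,0]},{"gripper":20,"offset":[-0.009,0,-0.109],"angular":[0,0.11,0]},{"gripper":20,"offset":[-0.009,0,-0.109],"angular":[0,0.11,0]}]}}

```text
t: 32.5
eef_pos: [0.6093, -0.072, 0.3151]
tool_rot: [0.003, -0.044, 0.999, -0.0]
contact_force: [0.1, -0.5, -0.3]
gripper_width: 0.919
grasp_force: 0.0
```

Run:
```python
from h import *
s=grab("scene");cv2.imwrite("pics/s16.png",s);hang(s,(180,150,290,260))
print(pix("scene",(*pad[1,-1],.026)),pix("scene",(*pad[1,-1],.14)))
for b in blobs(s,(3,60,60),(25,255,255),(200,130,270,170)): print("C?",np.round(b[:3],1),on("scene",b[:2],.014).round(3))
asc(s,(190,165,260,250))
t=grab("top")
for b in blobs(t,(3,60,60),(25,255,255),(380,110,490,230)): print("top",np.round(b[:3],1),np.round(b[3][1],1),on("top",b[:2],.014).round(3),[on("top",p,.014)[:2].round(3).tolist() for p in cv2.boxPoints(b[3])])
st=((.56,-.22,.31),-5)
print(plan(*st))
```

```text
blob [286.4 201.8  61. ] [ 7. 14.] axis 6.0 vertical 3.3
blob [ 244.4  216.9 2547. ] [91.1 41.2] axis 54.9 vertical 8.3
blob [229.7 154.5 242.5] [12. 36.] axis -81.7 vertical 8.9
[222.1021108  213.45609815] [216.10810414 182.0086205 ]
C? [232.3 153.3 286. ] [ 0.455 -0.354  0.014]
......................................................................
......................................................................
......................................................................
......................................................................
......................................................................
......................................................................
.....................#########........................................
....................###########.......................................
..................###############.....................................
...................##############.....................................
...................###############....................................
....................##############....
[... 1710 characters left out ...]
.#########################
...............................................#######################
...................................................###################
....................................................##################
.......................................................###############
..........................................................############
.............................................................#######..
...............................................................#.#....
top [457.5 200.2 437. ] [12.2 44.7] [ 0.452 -0.355  0.014] [[0.389, -0.325], [0.52, -0.35], [0.515, -0.385], [0.384, -0.36]]
([0.06, -0.1433, 0.0011], [0.0003, 0.0027, 0.2227])
```

B stands on its pad, top at (216,182) as predicted. C is unmoved at (0.453, −0.3555), yaw −10.8°. Approaching its +x half.

Run:
```python
from h import *
a=((.55,-.22,.31),-3);print(plan(*a));print(plan((.4923,-.363,.2),-10.8,a))
```

```text
([0.07, -0.1424, 0.0011], [0.0003, 0.0027, 0.1782])
([0.0501, -0.1458, 0.11], [0.0, 0.0, 0.1733])
```

Call:
{"op": "drive_tool", "data": {"deltas": [{"gripper":20,"offset":[0.014,-0.028,0],"angular":[0,0,0.03]},{"gripper":20,"offset":[0.028,-0.058,0],"angular":[0,0,0.07]},{"gripper":20,"offset":[0.044,-0.09,0],"angular":[0,0,0.11]},{"gripper":20,"offset":[0.06,-0.122,0],"angular":[0,0,0.15]},{"gripper":20,"offset":[0.07,-0.1424,0.001],"angular":[0,0.0027,0.178]}]}}

```text
t: 33.1
eef_pos: [0.5473, -0.2229, 0.3089]
tool_rot: [-0.002, 0.028, 1.0, -0.0]
contact_force: [0.4, -0.3, 0.7]
gripper_width: 0.922
grasp_force: 0.0
```

Call:
{"op": "drive_tool", "data": {"deltas": [{"gripper":20,"offset":[0.012,-0.035,0.02],"angular":[0,0,0.04]},{"gripper":20,"offset":[0.025,-0.072,0.045],"angular":[0,0,0.08]},{"gripper":20,"offset":[0.037,-0.11,0.075],"angular":[0,0,0.13]},{"gripper":20,"offset":[0.05,-0.1458,0.11],"angular":[0,0,0.173]},{"gripper":20,"offset":[0.05,-0.1458,0.11],"angular":[0,0,0.173]}]}}

```text
t: 33.6
eef_pos: [0.4859, -0.3665, 0.1951]
tool_rot: [-0.005, 0.098, 0.995, 0.0]
contact_force: [0.3, -1.2, 0.3]
gripper_width: 0.918
grasp_force: 0.0
```

Call:
{"op": "drive_tool", "data": {"deltas": [{"gripper":20,"offset":[0,0,0],"angular":[0,0,0]},{"gripper":20,"offset":[0,0,0],"angular":[0,0,0]}]}}

```text
t: 33.8
eef_pos: [0.4929, -0.3618, 0.2003]
tool_rot: [-0.0, 0.093, 0.996, 0.0]
contact_force: [0.5, -0.4, 0.1]
gripper_width: 0.919
grasp_force: 0.0
```

Run:
```python
from h import *
print(plan((.4923,-.363,.089),-10.8),bot.get_obs()["eef_pos"])
s=grab("scene")
for b in blobs(s,(3,60,60),(25,255,255),(200,130,270,170)): print("C?",np.round(b[:3],1),on("scene",b[:2],.014).round(3))
```

```text
([0.0003, -0.0014, 0.1113], [0.001, -0.0009, 0.0025]) [ 0.49292598 -0.36179073  0.20031203]
C? [231.9 153.3 297. ] [ 0.456 -0.355  0.014]
C? [234.8 133.7  68.5] [ 0.386 -0.469  0.014]
```

Call:
{"op": "drive_tool", "data": {"deltas": [{"gripper":20,"offset":[0,-0.0014,0.03],"angular":[0,0,0]},{"gripper":20,"offset":[0,-0.0014,0.07],"angular":[0,0,0]},{"gripper":20,"offset":[0,-0.0014,0.1],"angular":[0,0,0]},{"gripper":20,"offset":[0,-0.0014,0.111],"angular":[0,0,0]},{"gripper":20,"offset":[0,-0.0014,0.111],"angular":[0,0,0]}]}}

```text
t: 34.35
eef_pos: [0.4919, -0.3631, 0.0887]
tool_rot: [-0.001, 0.093, 0.996, 0.001]
contact_force: [0.2, -0.2, 2.0]
gripper_width: 0.923
grasp_force: 0.0
```

Call:
{"op": "drive_tool", "data": {"deltas": [{"gripper":200,"offset":[0,0,0],"angular":[0,0,0]},{"gripper":200,"offset":[0,0,0],"angular":[0,0,0]},{"gripper":200,"offset":[0,0,0],"angular":[0,0,0]},{"gripper":200,"offset":[0,0,0],"angular":[0,0,0]},{"gripper":200,"offset":[0,0,0],"angular":[0,0,0]}], "grip_force": 20}}

```text
t: 34.85
eef_pos: [0.4921, -0.3647, 0.0907]
tool_rot: [0.0, 0.094, 0.996, -0.0]
contact_force: [-1.7, 1.9, 6.3]
gripper_width: 0.32
grasp_force: 21.4
```

Call:
{"op": "drive_tool", "data": {"deltas": [{"gripper":200,"offset":[0,0,-0.02],"angular":[0,0,0]},{"gripper":200,"offset":[0,0,-0.06],"angular":[0,0,0]},{"gripper":200,"offset":[0,0,-0.1],"angular":[0,0,0]},{"gripper":200,"offset":[0,0,-0.14],"angular":[0,0,0]},{"gripper":200,"offset":[0,0,-0.16],"angular":[0,0,0]}]}}

```text
t: 35.35
eef_pos: [0.4924, -0.3653, 0.2533]
tool_rot: [0.002, 0.094, 0.996, -0.001]
contact_force: [0.1, 0.0, -3.3]
gripper_width: 0.317
grasp_force: 20.6
```

Call:
{"op": "drive_tool", "data": {"deltas": [{"gripper":200,"offset":[0,0,0],"angular":[0,0,0]},{"gripper":200,"offset":[0,0,0],"angular":[0,0,0]},{"gripper":200,"offset":[0,0,0],"angular":[0,0,0]}]}}

```text
t: 35.65
eef_pos: [0.4909, -0.3636, 0.2475]
tool_rot: [-0.002, 0.094, 0.996, 0.001]
contact_force: [-1.0, 0.5, -2.2]
gripper_width: 0.322
grasp_force: 20.6
```

Run:
```python
from h import *
for i in range(4):
    o=bot.get_obs();w=o["tool_rot"];r=R.from_quat([w[1],w[2],w[3],w[0]])
    print(r.inv().apply(o["torque"]).round(3),np.round(o["contact_force"],1),o["grasp_force"],np.round(o["eef_pos"],4))
    s=grab("scene")
cv2.imwrite("pics/s17.png",s);P=np.array(o["eef_pos"])-[0,0,.09];print(pix("scene",P),tilts(P,-10.8))
x,y=pix("scene",P).astype(int);asc(s,(x-45,y-30,x+45,y+40))
```

```text
[ 0.016  0.003 -0.032] [-1.   0.5 -2.2] 20.63045024871826 [ 0.4909 -0.3636  0.2475]
[-0.034 -0.012 -0.002] [-0.6  0.4 -2.5] 20.630609393119812 [ 0.4909 -0.3637  0.2474]
[ 0.003 -0.077 -0.038] [-0.1 -0.4 -2.7] 20.630653202533722 [ 0.491  -0.3639  0.2475]
[0.011 0.001 0.005] [ 0.6 -0.5 -1.7] 20.63068449497223 [ 0.4911 -0.364   0.2477]
[215.37457936 118.68078215] {-20: -12.0, -10: -1.3, 0: 9.7, 10: 20.9, 20: 32.0, 30: 43.0, 45: 58.9, 90: 101.9}
..........................................................................................
..........................................................................................
..........................................................................................
..........................................................................................
..........................................................................................
..........................................................................................
........................................................######............................
.................
[... 1830 characters left out ...]
...............................................................
..........................................................................................
..........................................................................................
..........................................................................................
..........................................................................................
..........................................................................................
..........................................................................................
..........................................................................................
```

C stays level with near-zero moment, so its +x end is the heavy one. I set it down and regrip the −x half.

Call:
{"op": "drive_tool", "data": {"deltas": [{"gripper":200,"offset":[0,0,0.04],"angular":[0,0,0]},{"gripper":200,"offset":[0,0,0.08],"angular":[0,0,0]},{"gripper":200,"offset":[0,0,0.12],"angular":[0,0,0]},{"gripper":200,"offset":[0,0,0.145],"angular":[0,0,0]},{"gripper":200,"offset":[0,0,0.152],"angular":[0,0,0]}]}}

```text
t: 36.35
eef_pos: [0.4897, -0.3631, 0.0937]
tool_rot: [-0.004, 0.094, 0.996, 0.001]
contact_force: [-0.6, 0.0, -1.9]
gripper_width: 0.32
grasp_force: 20.6
```

Call:
{"op": "drive_tool", "data": {"deltas": [{"gripper":200,"offset":[0,0,0.003],"angular":[0,0,0]},{"gripper":200,"offset":[0,0,0.004],"angular":[0,0,0]},{"gripper":150,"offset":[0,0,0.004],"angular":[0,0,0]},{"gripper":50,"offset":[0,0,0.004],"angular":[0,0,0]},{"gripper":50,"offset":[0,0,0.002],"angular":[0,0,0]}]}}

```text
t: 36.85
eef_pos: [0.492, -0.3647, 0.0964]
tool_rot: [0.0, 0.094, 0.996, -0.0]
contact_force: [-0.8, 0.3, -0.4]
gripper_width: 0.738
grasp_force: 0.0
```

Call:
{"op": "drive_tool", "data": {"deltas": [{"gripper":20,"offset":[0.02,0,-0.004],"angular":[0,0,0]},{"gripper":20,"offset":[0.05,0,-0.004],"angular":[0,0,0]},{"gripper":20,"offset":[0.078,0,-0.004],"angular":[0,0,0]},{"gripper":20,"offset":[0.078,0,0],"angular":[0,0,0]},{"gripper":20,"offset":[0.078,0,0],"angular":[0,0,0]}]}}

```text
t: 37.35
eef_pos: [0.415, -0.35, 0.0958]
tool_rot: [-0.0, 0.094, 0.996, -0.0]
contact_force: [0.9, -1.7, 0.2]
gripper_width: 0.921
grasp_force: 0.0
```

Run:
```python
from h import *
o=bot.get_obs();print(np.round(o["eef_pos"],4))
s=grab("scene")
for b in blobs(s,(3,60,60),(25,255,255),(200,130,270,170)): print("C?",np.round(b[:3],1),b[3],on("scene",b[:2],.014).round(3))
```

```text
[ 0.415  -0.35    0.0958]
C? [228.7 154.2 242. ] ((232.03147888183594, 153.12147521972656), (11.14988899230957, 36.8555793762207), 75.46554565429688) [ 0.468 -0.356  0.014]
```

Call:
{"op": "drive_tool", "data": {"deltas": [{"gripper":20,"offset":[0,0,0.0065],"angular":[0,0,0]},{"gripper":20,"offset":[0,0,0.0065],"angular":[0,0,0]},{"gripper":200,"offset":[0,0,0.0065],"angular":[0,0,0]},{"gripper":200,"offset":[0,0,0.0065],"angular":[0,0,0]},{"gripper":200,"offset":[0,0,0.0065],"angular":[0,0,0]}]}}

```text
t: 37.9
eef_pos: [0.4151, -0.3498, 0.0889]
tool_rot: [-0.001, 0.094, 0.996, -0.0]
contact_force: [-0.6, 0.2, -0.5]
gripper_width: 0.417
grasp_force: 0.0
```

Call:
{"op": "drive_tool", "data": {"deltas": [{"gripper":200,"offset":[0,0,0],"angular":[0,0,0]},{"gripper":200,"offset":[0,0,0],"angular":[0,0,0]},{"gripper":200,"offset":[0,0,0],"angular":[0,0,0]}]}}

```text
t: 38.2
eef_pos: [0.415, -0.3499, 0.0891]
tool_rot: [-0.0, 0.094, 0.996, -0.0]
contact_force: [-0.7, -0.1, 1.4]
gripper_width: 0.318
grasp_force: 21.6
```

Call:
{"op": "drive_tool", "data": {"deltas": [{"gripper":200,"offset":[0,0,-0.02],"angular":[0,0,0]},{"gripper":200,"offset":[0,0,-0.06],"angular":[0,0,0]},{"gripper":200,"offset":[0,0,-0.1],"angular":[0,0,0]},{"gripper":200,"offset":[0,0,-0.14],"angular":[0,0,0]},{"gripper":200,"offset":[0,0,-0.16],"angular":[0,0,0]}]}}

```text
t: 38.7
eef_pos: [0.4155, -0.3505, 0.2519]
tool_rot: [0.001, 0.094, 0.996, -0.001]
contact_force: [0.8, 0.7, -3.1]
gripper_width: 0.321
grasp_force: 20.2
```

Call:
{"op": "drive_tool", "data": {"deltas": [{"gripper":175,"offset":[0,0,0],"angular":[0,0,0]},{"gripper":174,"offset":[0,0,0],"angular":[0,0,0]},{"gripper":173.5,"offset":[0,0,0],"angular":[0,0,0]},{"gripper":173,"offset":[0,0,0],"angular":[0,0,0]},{"gripper":172.7,"offset":[0,0,0],"angular":[0,0,0]}]}}

```text
t: 39.2
eef_pos: [0.4147, -0.3496, 0.2477]
tool_rot: [-0.002, 0.094, 0.996, 0.0]
contact_force: [-0.5, 0.2, -1.4]
gripper_width: 0.326
grasp_force: 11.4
```

Call:
{"op": "drive_tool", "data": {"deltas": [{"gripper":172.5,"offset":[0,0,0],"angular":[0,0,0]},{"gripper":172.3,"offset":[0,0,0],"angular":[0,0,0]},{"gripper":172.1,"offset":[0,0,0],"angular":[0,0,0]},{"gripper":172.1,"offset":[0,0,0],"angular":[0,0,0]},{"gripper":172.1,"offset":[0,0,0],"angular":[0,0,0]}]}}

```text
t: 39.7
eef_pos: [0.4151, -0.3498, 0.2489]
tool_rot: [-0.001, 0.094, 0.996, -0.0]
contact_force: [-1.0, 0.5, -1.7]
gripper_width: 0.323
grasp_force: 6.6
```

Run:
```python
from h import *
o=bot.get_obs();s=grab("scene");cv2.imwrite("pics/s18.png",s);P=np.array(o["eef_pos"])-[0,0,.1];print(o["grasp_force"],pix("scene",P),tilts(P,-10.8))
x,y=pix("scene",P).astype(int);asc(s,(x-45,y-30,x+45,y+40))
```

```text
6.55487559735775 [238.47028247 116.18593024] {-20: -13.5, -10: -3.2, 0: 7.5, 10: 18.5, 20: 29.7, 30: 40.9, 45: 57.5, 90: 102.0}
..........................................................................................
..........................................................................................
..........................................................................................
..........................................................................................
..........................................................................................
..........................................................................................
..........................................................................................
.................................######...................................................
....................................###.........######....................................
......................................#..........#####....................................
.................................................######.......
[... 1512 characters left out ...]
...............................................................
..........................................................................................
..........................................................................................
..........................................................................................
..........................................................................................
..........................................................................................
..........................................................................................
..........................................................................................
```

Call:
{"op": "drive_tool", "data": {"deltas": [{"gripper":171.8,"offset":[0,0,0],"angular":[0,0,0]},{"gripper":171.6,"offset":[0,0,0],"angular":[0,0,0]},{"gripper":171.6,"offset":[0,0,0],"angular":[0,0,0]},{"gripper":171.6,"offset":[0,0,0],"angular":[0,0,0]},{"gripper":171.6,"offset":[0,0,0],"angular":[0,0,0]}]}}

```text
t: 40.25
eef_pos: [0.415, -0.3498, 0.2489]
tool_rot: [-0.001, 0.094, 0.996, 0.0]
contact_force: [0.3, -0.1, -2.4]
gripper_width: 0.328
grasp_force: 1.6
```

Call:
{"op": "drive_tool", "data": {"deltas": [{"gripper":171.6,"offset":[0,0,0],"angular":[0,0,0]},{"gripper":172.2,"offset":[0,0,0],"angular":[0,0,0]},{"gripper":174,"offset":[0,0,0],"angular":[0,0,0]},{"gripper":200,"offset":[0,0,0],"angular":[0,0,0]},{"gripper":200,"offset":[0,0,0],"angular":[0,0,0]}]}}

```text
t: 40.75
eef_pos: [0.4151, -0.3498, 0.2489]
tool_rot: [-0.001, 0.094, 0.996, -0.0]
contact_force: [0.7, -0.0, -2.2]
gripper_width: 0.316
grasp_force: 21.4
```

Run:
```python
from h import *
o=bot.get_obs();s=grab("scene");cv2.imwrite("pics/s19.png",s);P=np.array(o["eef_pos"])-[0,0,.1]
x,y=pix("scene",P).astype(int);print(x,y);asc(s,(x-45,y-30,x+45,y+40))
```

```text
238 116
..........................................................................................
..........................................................................................
..........................................................................................
..........................................................................................
..........................................................................................
..........................................................................................
..........................................................................................
.................................######...................................................
....................................###..........#####....................................
......................................##.........#####....................................
.................................................######...................................
.................................................######...................................

[... 1392 characters left out ...]
...............................................................
..........................................................................................
..........................................................................................
..........................................................................................
..........................................................................................
..........................................................................................
..........................................................................................
..........................................................................................
```

Run:
```python
from h import *
a=gplan((.455,-.20,.225),-4,7,L=.076);print(a[:2])
b=gplan((.49,-.07,.225),3,7,L=.076,start=a[2]);print(b[:2])
c_=gplan((.538,.054,.225),11.2,7,L=.076,start=b[2]);print(c_[:2])
```

```text
([-0.0203, 0.1557, -0.0516], [0.0092, 0.1538, -0.1508])
([-0.0256, 0.1333, -0.0031], [0.019, -0.0, -0.1544])
([-0.0539, 0.1226, -0.0066], [0.0222, 0.0, -0.1809])
```

Call:
{"op": "drive_tool", "data": {"deltas": [{"gripper":200,"offset":[0,0.01,-0.025],"angular":[0.002,0.03,-0.03]},{"gripper":200,"offset":[-0.005,0.04,-0.0516],"angular":[0.004,0.06,-0.06]},{"gripper":200,"offset":[-0.01,0.08,-0.0516],"angular":[0.006,0.1,-0.09]},{"gripper":200,"offset":[-0.015,0.12,-0.0516],"angular":[0.008,0.13,-0.12]},{"gripper":200,"offset":[-0.0203,0.1557,-0.0516],"angular":[0.009,0.154,-0.151]}]}}

```text
t: 41.3
eef_pos: [0.4648, -0.1988, 0.3008]
tool_rot: [-0.061, 0.034, 0.998, 0.002]
contact_force: [0.9, 0.6, -2.3]
gripper_width: 0.319
grasp_force: 21.4
```

Call:
{"op": "drive_tool", "data": {"deltas": [{"gripper":200,"offset":[-0.005,0.03,0],"angular":[0.004,0,-0.03]},{"gripper":200,"offset":[-0.011,0.06,0],"angular":[0.008,0,-0.06]},{"gripper":200,"offset":[-0.016,0.085,0],"angular":[0.012,0,-0.1]},{"gripper":200,"offset":[-0.021,0.11,-0.001],"angular":[0.016,0,-0.13]},{"gripper":200,"offset":[-0.0256,0.1333,-0.003],"angular":[0.019,0,-0.154]}]}}

```text
t: 41.8
eef_pos: [0.4994, -0.0682, 0.3003]
tool_rot: [-0.061, -0.027, 0.998, -0.002]
contact_force: [0.5, -0.7, -1.9]
gripper_width: 0.316
grasp_force: 21.4
```

Call:
{"op": "drive_tool", "data": {"deltas": [{"gripper":200,"offset":[-0.012,0.028,0],"angular":[0.005,0,-0.04]},{"gripper":200,"offset":[-0.025,0.057,-0.002],"angular":[0.01,0,-0.08]},{"gripper":200,"offset":[-0.039,0.089,-0.004],"angular":[0.016,0,-0.13]},{"gripper":200,"offset":[-0.05,0.113,-0.006],"angular":[0.02,0,-0.165]},{"gripper":200,"offset":[-0.0539,0.1226,-0.0066],"angular":[0.022,0,-0.181]}]}}

```text
t: 42.3
eef_pos: [0.5479, 0.0591, 0.3003]
tool_rot: [-0.06, -0.1, 0.993, -0.005]
contact_force: [-1.5, -0.3, -2.0]
gripper_width: 0.321
grasp_force: 21.4
```

Call:
{"op": "drive_tool", "data": {"deltas": [{"gripper":200,"offset":[0,0,0],"angular":[0,0,0]},{"gripper":200,"offset":[0,0,0],"angular":[0,0,0]},{"gripper":200,"offset":[0,0,0],"angular":[0,0,0]}]}}

```text
t: 42.6
eef_pos: [0.5467, 0.0536, 0.3003]
tool_rot: [-0.061, -0.096, 0.994, -0.006]
contact_force: [0.6, 1.0, -1.4]
gripper_width: 0.318
grasp_force: 21.4
```

Run:
```python
from h import *
o=bot.get_obs();s=grab("scene");cv2.imwrite("pics/s20.png",s);P=np.array(o["eef_pos"])-[.0,0,.1]
print(np.round(o["eef_pos"],4),o["grasp_force"])
cv2.imwrite("pics/c10.png",cv2.resize(s[110:270,180:340],None,fx=3.5,fy=3.5,interpolation=cv2.INTER_CUBIC))
```

```text
[0.5467 0.0536 0.3003] 21.43291175365448
```

View pics/c10.png

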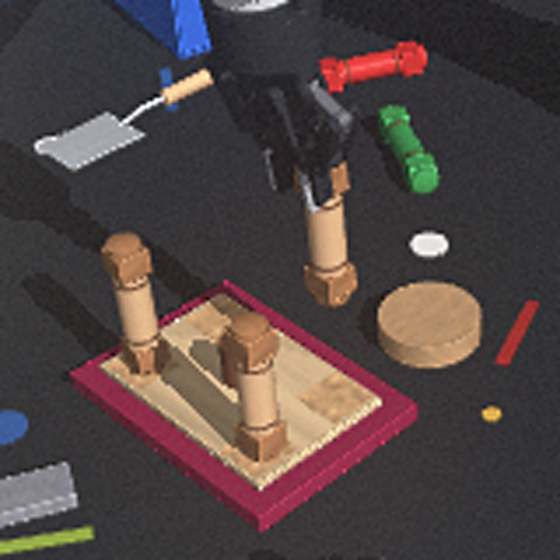

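All fine: A and B stand, and C hangs upright with its shaft middle at (273.6,176.6) and lower block at (274.6,190.6).

Run:
```python
from h import *
toplace((272.6,162.6),(274.6,190.6),pad[-1,1]);P=np.array([*pad[-1,1],.19]);print(pix("scene",P),tilts(P,11))
```

```text
mid [0.51905 0.04845 0.1807 ] len 0.0898 tilt vec [ 0.008  0.001 -1.   ]
shift [-0.0061, 0.0043, -0.0008] shift+down to 8mm above [-0.0161, 0.0043, 0.0803] per mm down [-0.0001, 0.0, 0.001]
[272.74908585 175.8088996 ] {-20: -12.0, -10: -4.3, 0: 4.6, 10: 15.0, 20: 27.3, 30: 41.6, 45: 65.3, 90: 120.4}
```

Call:
{"op": "drive_tool", "data": {"deltas": [{"gripper":200,"offset":[-0.0061,0.0043,0],"angular":[0,0,0]},{"gripper":200,"offset":[-0.008,0.0043,0.02],"angular":[0,0,0]},{"gripper":200,"offset":[-0.0115,0.0043,0.045],"angular":[0,0,0]},{"gripper":200,"offset":[-0.0145,0.0043,0.07],"angular":[0,0,0]},{"gripper":200,"offset":[-0.0166,0.0043,0.084],"angular":[0,0,0]}]}}

```text
t: 43.15
eef_pos: [0.5517, 0.061, 0.2131]
tool_rot: [-0.062, -0.097, 0.993, -0.006]
contact_force: [-0.6, -0.2, -1.5]
gripper_width: 0.316
grasp_force: 21.4
```

Call:
{"op": "drive_tool", "data": {"deltas": [{"gripper":200,"offset":[-0.0002,0,0.002],"angular":[0,0,0]},{"gripper":200,"offset":[-0.0005,0,0.004],"angular":[0,0,0]},{"gripper":200,"offset":[-0.0007,0,0.006],"angular":[0,0,0]},{"gripper":200,"offset":[-0.0007,0,0.006],"angular":[0,0,0]}]}}

```text
t: 43.55
eef_pos: [0.5528, 0.0613, 0.2096]
tool_rot: [-0.06, -0.097, 0.993, -0.006]
contact_force: [-0.7, -0.3, -2.0]
gripper_width: 0.32
grasp_force: 21.4
```

Call:
{"op": "drive_tool", "data": {"deltas": [{"gripper":200,"offset":[-0.0001,0,0.001],"angular":[0,0,0]},{"gripper":200,"offset":[-0.0002,0,0.002],"angular":[0,0,0]},{"gripper":200,"offset":[-0.0002,0,0.002],"angular":[0,0,0]}]}}

```text
t: 43.85
eef_pos: [0.5523, 0.0612, 0.207]
tool_rot: [-0.061, -0.097, 0.993, -0.006]
contact_force: [-0.9, 0.9, -1.7]
gripper_width: 0.321
grasp_force: 21.4
```

Call:
{"op": "drive_tool", "data": {"deltas": [{"gripper":200,"offset":[-0.0001,0,0.001],"angular":[0,0,0]},{"gripper":200,"offset":[-0.0002,0,0.002],"angular":[0,0,0]},{"gripper":200,"offset":[-0.0002,0,0.002],"angular":[0,0,0]}]}}

```text
t: 44.15
eef_pos: [0.5521, 0.0612, 0.2047]
tool_rot: [-0.061, -0.097, 0.993, -0.006]
contact_force: [0.0, -0.1, -1.6]
gripper_width: 0.316
grasp_force: 21.4
```

Call:
{"op": "drive_tool", "data": {"deltas": [{"gripper":200,"offset":[-0.0001,0,0.001],"angular":[0,0,0]},{"gripper":200,"offset":[-0.0002,0,0.002],"angular":[0,0,0]},{"gripper":200,"offset":[-0.0002,0,0.002],"angular":[0,0,0]}]}}

```text
t: 44.45
eef_pos: [0.5521, 0.0612, 0.2027]
tool_rot: [-0.061, -0.097, 0.993, -0.006]
contact_force: [-0.0, -0.1, -2.9]
gripper_width: 0.323
grasp_force: 21.4
```

Call:
{"op": "drive_tool", "data": {"deltas": [{"gripper":200,"offset":[-0.0001,0,0.001],"angular":[0,0,0]},{"gripper":200,"offset":[-0.0002,0,0.002],"angular":[0,0,0]},{"gripper":200,"offset":[-0.0002,0,0.002],"angular":[0,0,0]}]}}

```text
t: 44.75
eef_pos: [0.5531, 0.0613, 0.2019]
tool_rot: [-0.06, -0.097, 0.993, -0.006]
contact_force: [0.1, 0.2, 4.5]
gripper_width: 0.318
grasp_force: 22.1
```

Call:
{"op": "drive_tool", "data": {"deltas": [{"gripper":200,"offset":[-0.0001,0,0.001],"angular":[0,0,0]},{"gripper":200,"offset":[-0.0002,0,0.002],"angular":[0,0,0]},{"gripper":200,"offset":[-0.0002,0,0.002],"angular":[0,0,0]}]}}

```text
t: 45.05
eef_pos: [0.5545, 0.0616, 0.2016]
tool_rot: [-0.058, -0.097, 0.994, -0.005]
contact_force: [1.9, 0.8, 14.4]
gripper_width: 0.322
grasp_force: 22.9
```

Call:
{"op": "drive_tool", "data": {"deltas": [{"gripper":200,"offset":[0.0003,0,-0.003],"angular":[0,0,0]},{"gripper":173,"offset":[0.0003,0,-0.003],"angular":[0,0,0]},{"gripper":172,"offset":[0.0003,0,-0.003],"angular":[0,0,0]},{"gripper":165,"offset":[0.0003,0,-0.003],"angular":[0,0,0]},{"gripper":150,"offset":[0.0003,0,-0.003],"angular":[0,0,0]}]}}

```text
t: 45.55
eef_pos: [0.5519, 0.0611, 0.2015]
tool_rot: [-0.061, -0.097, 0.993, -0.006]
contact_force: [0.4, -0.7, -0.1]
gripper_width: 0.408
grasp_force: 0.0
```

Call:
{"op": "drive_tool", "data": {"deltas": [{"gripper":120,"offset":[0,0,0],"angular":[0,0,0]},{"gripper":50,"offset":[0,0,0],"angular":[0,0,0]},{"gripper":20,"offset":[0,0,0],"angular":[0,0,0]},{"gripper":20,"offset":[0,0,0],"angular":[0,0,0]}]}}

```text
t: 45.95
eef_pos: [0.5521, 0.0612, 0.2018]
tool_rot: [-0.061, -0.097, 0.993, -0.006]
contact_force: [-0.4, -0.2, 0.2]
gripper_width: 0.924
grasp_force: 0.0
```

Call:
{"op": "drive_tool", "data": {"deltas": [{"gripper":20,"offset":[0.002,0,-0.019],"angular":[0,0,0]},{"gripper":20,"offset":[0.006,0,-0.049],"angular":[0,0,0]},{"gripper":20,"offset":[0.01,0,-0.089],"angular":[0,0,0]},{"gripper":20,"offset":[0.013,0,-0.109],"angular":[0,-0.15,0]},{"gripper":20,"offset":[0.013,0,-0.109],"angular":[0,-0.15,0]}]}}

```text
t: 46.45
eef_pos: [0.5531, 0.0608, 0.3153]
tool_rot: [0.002, -0.097, 0.995, 0.001]
contact_force: [-0.4, -0.3, -0.2]
gripper_width: 0.925
grasp_force: 0.0
```

Run:
```python
from h import *
s=grab("scene");cv2.imwrite("pics/s21.png",s)
cv2.imwrite("pics/c11.png",cv2.resize(s[110:270,180:340],None,fx=3.5,fy=3.5,interpolation=cv2.INTER_CUBIC))
a=((.60,.20,.31),5);print(plan(*a),bot.get_obs()["eef_pos"]);print(plan((.635,.277,.25),5,a))
for k,v in pad.items(): print(k,[((pix("scene",(*v,z))-[180,110])*3.5).round(0).tolist() for z in(.026,.156)])
```

```text
([-0.0737, 0.1272, 0.0033], [0.0007, -0.0022, 0.1373]) [0.55238997 0.06095926 0.31330684]
([-0.0416, 0.0737, 0.06], [0.0, 0.0, 0.0])
(1, 1) [[262.0, 446.0], [245.0, 317.0]]
(1, -1) [[147.0, 362.0], [123.0, 235.0]]
(-1, 1) [[338.0, 395.0], [328.0, 267.0]]
(-1, -1) [[223.0, 317.0], [205.0, 192.0]]
```

View pics/c11.png

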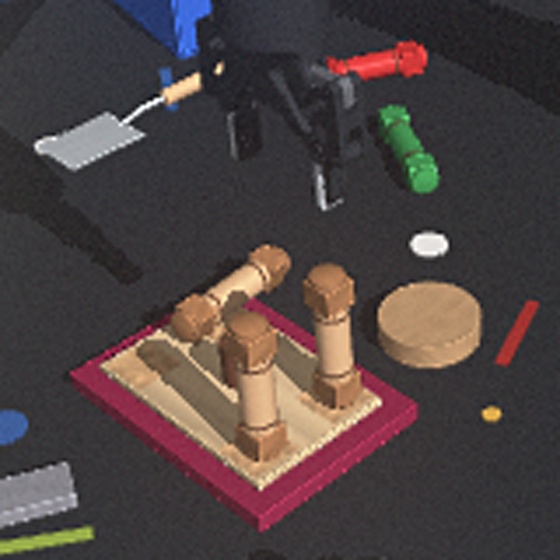

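A stands, and C stands on the right pad (base (338,395), as predicted). B has been knocked over: it now lies at the back of the board, blocks at crop (197,318) and (268,265). I move the arm aside and measure it from both views.

Call:
{"op": "drive_tool", "data": {"deltas": [{"gripper":20,"offset":[0,0.05,0],"angular":[0,0,0]},{"gripper":20,"offset":[0,0.1,0],"angular":[0,0,0]},{"gripper":20,"offset":[0,0.15,0],"angular":[0,0,0]},{"gripper":20,"offset":[0,0.2,0],"angular":[0,0,0]},{"gripper":20,"offset":[0,0.2,0],"angular":[0,0,0]}]}}

```text
t: 47.0
eef_pos: [0.5102, 0.266, 0.3099]
tool_rot: [-0.004, -0.104, 0.995, 0.001]
contact_force: [0.0, 0.1, -0.1]
gripper_width: 0.916
grasp_force: 0.0
```

Run:
```python
from h import *
t,s=grab("top"),grab("scene");cv2.imwrite("pics/t22.png",t);cv2.imwrite("pics/s22.png",s)
print(bot.get_obs()["eef_pos"])
# dark brown blocks: saturated darker
for nm,im,roi in(("top",t,(290,110,400,215)),("scene",s,(195,165,290,250))):
    for b in blobs(im,(5,120,60),(16,255,215),roi,25): print(nm,np.round(b[:3],1),cv2.boundingRect(b[4]),on(nm,b[:2],.04).round(3))
a=cv2.resize(t[110:215,290:400],None,fx=3.6,fy=3.6,interpolation=cv2.INTER_CUBIC);b=cv2.resize(s[165:255,195:295],None,fx=4.2,fy=4.2,interpolation=cv2.INTER_CUBIC)
cv2.imwrite("pics/c12.png",np.hstack([a,b]));print(a.shape,b.shape)
```

```text
[0.51272268 0.25879986 0.3099093 ]
top [333.6 208.4 290.5] (319, 201, 30, 14) [0.422 0.01  0.04 ]
top [318.4 170.8 212.5] (311, 160, 17, 22) [0.532 0.054 0.04 ]
top [340.2 154.2  49.5] (337, 150, 8, 10) [ 0.582 -0.01   0.04 ]
top [369.  163.4 544.5] (355, 139, 31, 52) [ 0.555 -0.093  0.04 ]
top [313.  144.3 227. ] (307, 133, 15, 22) [0.612 0.07  0.04 ]
scene [255.4 236.6  73.5] (248, 230, 14, 12) [0.606 0.08  0.04 ]
scene [276.5 221.6  69.5] (270, 215, 14, 12) [0.529 0.063 0.04 ]
scene [250.2 207.6 186. ] (243, 199, 16, 22) [ 0.559 -0.032  0.04 ]
scene [233.4 201.3 115. ] (227, 195, 14, 13) [ 0.585 -0.086  0.04 ]
scene [273.4 193.  128.5] (267, 186, 14, 15) [ 0.47 -0.05  0.04]
scene [254.7 183.4  67. ] (248, 179, 12, 12) [ 0.492 -0.125  0.04 ]
(378, 396, 3) (378, 420, 3)
```

Run:
```python
from h import *
t=cv2.imread("pics/t22.png");s=cv2.imread("pics/s22.png")
def dump(im,roi):
    x0,y0,x1,y1=roi;h=cv2.cvtColor(im[y0:y1,x0:x1],cv2.COLOR_BGR2HSV)
    for r in h: print("".join("." if p[2]<60 and p[1]<110 else "M" if p[0]>140 else "L" if 28<p[0]<50 and p[1]>120 else "#" if p[2]<200 and p[1]>120 else "o" if p[1]>95 else "-" for p in r.astype(int)))
dump(t,(340,128,396,196));print();dump(s,(222,175,270,212))
```

```text
.....MMMMMMMMMMMMMMMMMMMMMMMMMMMMMM.....................
MMMMMMMMMMMMMMMMMMMMMMMMMMMMMMMMMMMM....................
MMMMMMMMMMMMMMMMMMMMMMMM--oooMMMMMMM....................
MMMMMMMMMMMMMMMMMMMooo#o--ooooMMMMMM....................
MMMMMMMMMMMMMMoo#oooooooooooooMMMMMM....................
MMMMMMMM--oooooooooooooooooooo#MMMMM....................
MMMooooo--ooooooooooooooooooo-#MMMMMM...................
oooooooooooooooooooooooooooooo#MMMMMM...................
oooooooooooooooooooooooooooooooMMMMMM...................
oooooooooooooooooooooooooooooooMMMMMM...................
oooooooooooooooooooooooooooooo-#MMMMMM..................
oooooooooooooooooo##########oo-#MMMMMM..................
oooooooooooooo###############oooMMMMMM..................
ooooooooooooooo###############-oMMMMMM..................
ooooooooooooooo###############ooMMMMMM..................
ooooooooooooooo###############o-oMMMMMM.................
ooooooooooooooo###############o-oMMMMMM.................
oooooooooooooooo#############ooooMMMMMM.................
oooooooooooooooo#######ooooooooooMMMMMM.................
oooooooooooooooo#
[... 3889 characters left out ...]
M...........o#
......##########o#-.o-oooooo-MMMMMMM...........o
......#########o##-o-oooooooo###MMMMMM..-......-
.....M############oo-oooo#########MMMMMM....-..-
....Mo####o#######ooooooo#########MMMMMMM......-
..MMM######oo#####oooooo###########MMMMMMMM.M.M-
MMMMM#############oooo-#############MMMMMMMM....
MMo--o############oooo#o############o-MMMMMMMM..
M-----oo##########oooo##o#########o#o--MMMMMMMM.
-------#########o-ooo#o#########o####----MMMMMMM
--------o######o---oo####o#####o#####-----MMMMMM
oo--------oo-o------o##o#o###o#######o------MMMM
oooo-----------------##o##o##########o-------MMM
ooooo----------------#o##o###########o---------M
ooooooo--------------o######o######oo-----------
```

Run:
```python
from h import *
n,m1=tri((368,154),(233.4,200.5));f,m2=tri((379.5,185.5),(254.5,183.5));print(n.round(4),m1,f.round(4),m2,np.linalg.norm(n-f),((n+f)/2).round(4))
d=(f-n);print("yaw",np.degrees(np.arctan2(-d[1],-d[0])),"pitch",np.degrees(np.arcsin(d[2]/np.linalg.norm(d))))
print("rel board of mid",[(( (n+f)/2)[:2]-c)@X,(((n+f)/2)[:2]-c)@Y],"near",(n[:2]-c)@X,(n[:2]-c)@Y,"far",(f[:2]-c)@X,(f[:2]-c)@Y)
```

```text
[ 0.5832 -0.0907  0.0388] 0.000510209714688989 [ 0.4913 -0.124   0.0394] 0.0030345161712667947 0.09775623941917852 [ 0.5373 -0.1074  0.0391]
yaw 19.939895369110666 pitch 0.3757590502956025
rel board of mid [np.float64(-0.05854183441892881), np.float64(-0.08867431902242884)] near -0.01023231055134251 -0.08124749355069888 far -0.10685135828651522 -0.0961011444941588
```

B lies level on the board at z ≈ 0.039, mid (0.537, −0.107), yaw 20°. It overhangs the −x edge without tipping, so its heavy end is +x. I grip the −x half.

Run:
```python
from h import *
a=((.505,.07,.31),15);print(plan(*a));print(plan((.4997,-.121,.22),19.9,a))
```

```text
([0.0449, -0.1835, 0.0005], [-0.0009, -0.0106, -0.0799])
([0.0546, -0.1831, 0.09], [0.0, 0.0, -0.1089])
```

Call:
{"op": "drive_tool", "data": {"deltas": [{"gripper":20,"offset":[0.01,-0.04,0],"angular":[0,0,-0.02]},{"gripper":20,"offset":[0.02,-0.085,0],"angular":[0,0,-0.04]},{"gripper":20,"offset":[0.032,-0.13,0],"angular":[0,0,-0.06]},{"gripper":20,"offset":[0.042,-0.17,0],"angular":[0,0,-0.08]},{"gripper":20,"offset":[0.0449,-0.1835,0],"angular":[0,-0.01,-0.08]}]}}

```text
t: 47.6
eef_pos: [0.5047, 0.0616, 0.3111]
tool_rot: [0.0, -0.124, 0.992, -0.001]
contact_force: [0.9, -0.3, -0.5]
gripper_width: 0.921
grasp_force: 0.0
```

Call:
{"op": "drive_tool", "data": {"deltas": [{"gripper":20,"offset":[0.014,-0.045,0],"angular":[0,0,-0.03]},{"gripper":20,"offset":[0.028,-0.093,0.01],"angular":[0,0,-0.06]},{"gripper":20,"offset":[0.042,-0.14,0.03],"angular":[0,0,-0.09]},{"gripper":20,"offset":[0.0546,-0.1831,0.05],"angular":[0,0,-0.109]},{"gripper":20,"offset":[0.0546,-0.1831,0.09],"angular":[0,0,-0.109]}]}}

```text
t: 48.1
eef_pos: [0.4998, -0.1302, 0.2227]
tool_rot: [0.004, -0.166, 0.986, -0.002]
contact_force: [0.7, 1.0, -0.2]
gripper_width: 0.924
grasp_force: 0.0
```

Call:
{"op": "drive_tool", "data": {"deltas": [{"gripper":20,"offset":[0,0,0],"angular":[0,0,0]},{"gripper":20,"offset":[0,0,0],"angular":[0,0,0]}]}}

```text
t: 48.3
eef_pos: [0.4991, -0.1219, 0.2213]
tool_rot: [0.0, -0.171, 0.985, 0.001]
contact_force: [0.2, 0.5, 1.2]
gripper_width: 0.92
grasp_force: 0.0
```

Run:
```python
from h import *
print(plan((.4997,-.121,.1145),19.9),bot.get_obs()["eef_pos"])
```

```text
([-0.0008, 0.0005, 0.1068], [0.0018, 0.0011, -0.0049]) [ 0.49911389 -0.12189514  0.22125508]
```

Call:
{"op": "drive_tool", "data": {"deltas": [{"gripper":20,"offset":[-0.001,0.0005,0.03],"angular":[0,0,0]},{"gripper":20,"offset":[-0.001,0.0005,0.06],"angular":[0,0,0]},{"gripper":20,"offset":[-0.001,0.0005,0.09],"angular":[0,0,0]},{"gripper":20,"offset":[-0.001,0.0005,0.107],"angular":[0,0,0]},{"gripper":20,"offset":[-0.001,0.0005,0.107],"angular":[0,0,0]}]}}

```text
t: 48.8
eef_pos: [0.5009, -0.1196, 0.1143]
tool_rot: [0.001, -0.172, 0.985, 0.001]
contact_force: [0.1, -0.3, -0.4]
gripper_width: 0.925
grasp_force: 0.0
```

Call:
{"op": "drive_tool", "data": {"deltas": [{"gripper":140,"offset":[0,0,0],"angular":[0,0,0]},{"gripper":160,"offset":[0,0,0],"angular":[0,0,0]},{"gripper":200,"offset":[0,0,0],"angular":[0,0,0]},{"gripper":200,"offset":[0,0,0],"angular":[0,0,0]},{"gripper":200,"offset":[0,0,0],"angular":[0,0,0]}], "grip_force": 40}}

```text
t: 49.3
eef_pos: [0.5013, -0.1212, 0.1154]
tool_rot: [0.002, -0.171, 0.985, 0.0]
contact_force: [-1.4, 0.4, 3.7]
gripper_width: 0.318
grasp_force: 39.2
```

Call:
{"op": "drive_tool", "data": {"deltas": [{"gripper":200,"offset":[0,0,-0.01],"angular":[0,0,0]},{"gripper":200,"offset":[0,0,-0.04],"angular":[0,0,0]},{"gripper":200,"offset":[0,0,-0.08],"angular":[0,0,0]},{"gripper":200,"offset":[0,0,-0.12],"angular":[0,0,0]},{"gripper":200,"offset":[0,0,-0.16],"angular":[0,0,0]}]}}

```text
t: 49.8
eef_pos: [0.499, -0.1215, 0.2761]
tool_rot: [0.001, -0.171, 0.985, 0.0]
contact_force: [1.4, 0.2, -2.7]
gripper_width: 0.315
grasp_force: 40.6
```

Call:
{"op": "drive_tool", "data": {"deltas": [{"gripper":200,"offset":[0,0,-0.03],"angular":[0,0,0]},{"gripper":200,"offset":[0,0,-0.04],"angular":[0,0,0]},{"gripper":200,"offset":[0,0,-0.04],"angular":[0,0,0]}]}}

```text
t: 50.1
eef_pos: [0.5001, -0.1216, 0.3154]
tool_rot: [0.003, -0.171, 0.985, 0.0]
contact_force: [-0.3, 0.1, -4.4]
gripper_width: 0.309
grasp_force: 40.6
```

Run:
```python
from h import *
o=bot.get_obs();s=grab("scene");cv2.imwrite("pics/s23.png",s);P=np.array(o["eef_pos"])-[0,0,.09]
print(np.round(o["eef_pos"],4),np.round(o["contact_force"],1),o["torque"],pix("scene",P),tilts(P,19.9))
x,y=pix("scene",P).astype(int);print(x,y);asc(s,(x-45,y-30,x+40,y+40))
```

```text
[ 0.5001 -0.1216  0.3154] [-0.3  0.1 -4.4] [-0.04971374  0.14758328  0.00742543] [246.55255919 132.33549965] {-20: -7.6, -10: -0.8, 0: 6.9, 10: 15.6, 20: 25.9, 30: 38.1, 45: 60.0, 90: 122.5}
246 132
.............................##......................................................
..............................#......................................................
.....................................................................................
.....................................................................................
.....................................................................................
.....................................................................................
.....................................................................................
.....................................................................................
.....................................................................................
.....................................................................................
.........................................
[... 1408 characters left out ...]
............
.....................................................................................
.....................................................................................
.....................................................................................
.....................................................................................
.....................................................................................
.....................................................................................
.....................................................................................
.....................................................................................
```

Moment +0.15 N m confirms the heavy end is +x. Loosening so it swings.

Call:
{"op": "drive_tool", "data": {"deltas": [{"gripper":176,"offset":[0,0,0],"angular":[0,0,0]},{"gripper":174,"offset":[0,0,0],"angular":[0,0,0]},{"gripper":173.5,"offset":[0,0,0],"angular":[0,0,0]},{"gripper":173,"offset":[0,0,0],"angular":[0,0,0]},{"gripper":172.7,"offset":[0,0,0],"angular":[0,0,0]}]}}

```text
t: 50.65
eef_pos: [0.5001, -0.1214, 0.3143]
tool_rot: [0.002, -0.171, 0.985, 0.0]
contact_force: [-0.5, 0.9, -3.5]
gripper_width: 0.323
grasp_force: 11.7
```

Call:
{"op": "drive_tool", "data": {"deltas": [{"gripper":172.5,"offset":[0,0,0],"angular":[0,0,0]},{"gripper":172.3,"offset":[0,0,0],"angular":[0,0,0]},{"gripper":172.1,"offset":[0,0,0],"angular":[0,0,0]},{"gripper":172.1,"offset":[0,0,0],"angular":[0,0,0]},{"gripper":171.9,"offset":[0,0,0],"angular":[0,0,0]}]}}

```text
t: 51.15
eef_pos: [0.5002, -0.1214, 0.3147]
tool_rot: [0.002, -0.171, 0.985, 0.0]
contact_force: [0.6, 0.3, -1.9]
gripper_width: 0.321
grasp_force: 4.0
```

Call:
{"op": "drive_tool", "data": {"deltas": [{"gripper":171.8,"offset":[0,0,0],"angular":[0,0,0]},{"gripper":171.7,"offset":[0,0,0],"angular":[0,0,0]},{"gripper":171.7,"offset":[0,0,0],"angular":[0,0,0]},{"gripper":171.7,"offset":[0,0,0],"angular":[0,0,0]},{"gripper":172.2,"offset":[0,0,0],"angular":[0,0,0]}]}}

```text
t: 51.65
eef_pos: [0.5, -0.1215, 0.3146]
tool_rot: [0.002, -0.171, 0.985, 0.0]
contact_force: [-0.7, -0.2, -2.5]
gripper_width: 0.33
grasp_force: 4.7
```

Call:
{"op": "drive_tool", "data": {"deltas": [{"gripper":174,"offset":[0,0,0],"angular":[0,0,0]},{"gripper":200,"offset":[0,0,0],"angular":[0,0,0]},{"gripper":200,"offset":[0,0,0],"angular":[0,0,0]}], "grip_force": 25}}

```text
t: 51.95
eef_pos: [0.5, -0.1215, 0.3146]
tool_rot: [0.002, -0.171, 0.985, 0.0]
contact_force: [0.4, -0.2, -1.8]
gripper_width: 0.321
grasp_force: 25.4
```

Run:
```python
from h import *
o=bot.get_obs();s=grab("scene");cv2.imwrite("pics/s24.png",s);P=np.array(o["eef_pos"])-[0,0,.09]
x,y=pix("scene",P).astype(int);print(x,y);asc(s,(x-45,y-30,x+40,y+46))
```

```text
246 132
.............................##......................................................
..............................##.....................................................
.....................................................................................
.....................................................................................
.....................................................................................
.....................................................................................
.....................................................................................
.....................................................................................
............................................#........#...............................
..........................................#.#........###.............................
..........................................###........###.............................
..........................................###........###.............................
...........................................###........##....
[... 1475 characters left out ...]
............
.....................................................................................
.....................................................................................
.....................................................................................
.....................................................................................
.....................................................................................
.....................................................................................
.....................................................................................
.....................................................................................
```

Run:
```python
from h import *
a=gplan((*(pad[1,-1]+[.012,.002]),.23),11.2,5,L=.076);print(a[:2])
s=cv2.imread("pics/s24.png");h=cv2.cvtColor(s,cv2.COLOR_BGR2HSV)
for b in blobs(s,(5,120,60),(16,255,215),(240,205,290,250),25): print(np.round(b[:3],1))
m=max(blobs(s,(140,100,50),(179,255,255),(190,175,310,270)),key=lambda b:b[2]);print(np.round(m[:3],1))
```

```text
([-0.1582, -0.0005, 0.0094], [-0.0079, 0.1153, 0.1888])
[255.1 236.2  82.5]
[276.6 221.4  71.5]
[249.8 210.  142.5]
[ 250.8  232.5 1232. ]
```

Call:
{"op": "drive_tool", "data": {"deltas": [{"gripper":200,"offset":[-0.02,0,0],"angular":[-0.001,0.02,0.02]},{"gripper":200,"offset":[-0.055,0,0],"angular":[-0.003,0.04,0.06]},{"gripper":200,"offset":[-0.095,0,0],"angular":[-0.005,0.07,0.1]},{"gripper":200,"offset":[-0.13,0,0.004],"angular":[-0.007,0.1,0.15]},{"gripper":200,"offset":[-0.1582,-0.0005,0.0094],"angular":[-0.008,0.115,0.189]}]}}

```text
t: 52.5
eef_pos: [0.6513, -0.0669, 0.3055]
tool_rot: [-0.043, -0.098, 0.994, -0.004]
contact_force: [0.0, -0.3, -2.6]
gripper_width: 0.318
grasp_force: 25.4
```

Call:
{"op": "drive_tool", "data": {"deltas": [{"gripper":200,"offset":[0,0,0],"angular":[0,0,0]},{"gripper":200,"offset":[0,0,0],"angular":[0,0,0]},{"gripper":200,"offset":[0,0,0],"angular":[0,0,0]},{"gripper":200,"offset":[0,0,0],"angular":[0,0,0]}]}}

```text
t: 52.9
eef_pos: [0.6484, -0.0695, 0.3063]
tool_rot: [-0.043, -0.097, 0.994, -0.004]
contact_force: [1.0, 0.4, -3.3]
gripper_width: 0.319
grasp_force: 25.4
```

Run:
```python
from h import *
o=bot.get_obs();s=grab("scene");cv2.imwrite("pics/s25.png",s);P=np.array([*pad[1,-1],.19])
print(np.round(o["eef_pos"],4),pix("scene",P),tilts(P,11))
x,y=pix("scene",P).astype(int);print(x,y);asc(s,(x-30,y-34,x+30,y+36),(1,1))
```

```text
[ 0.6484 -0.0695  0.3063] [213.22860605 166.90137133] {-20: -8.3, -10: 0.7, 0: 10.8, 10: 22.0, 20: 34.4, 30: 47.6, 45: 67.9, 90: 117.2}
213 166
..................................................##########
................................................############
..............................................###########...
............................................############....
..........................................###########.......
............................................#######.........
............................................#####...........
............................................##..............
............................................................
............................................................
............................................................
..............#.............................................
........................#...................................
..............#................###..........................
.............................######.........................
................#............#######.....
[... 2613 characters left out ...]
.............................
.............#..............................................
............................................................
............................................................
..........................................................##
.........................................................###
.......................................................#####
.....................................................#######
.....................................................#######
..................................................##########
................................................############
................................................############
```

Run:
```python
from h import *
toplace((212.3,152.9),(217.8,181.5),pad[1,-1])
```

```text
mid [ 0.6252  -0.074    0.18425] len 0.0929 tilt vec [-0.004  0.    -1.   ]
shift [-0.0058, 0.001, -0.0005] shift+down to 8mm above [-0.0132, 0.001, 0.0844] per mm down [-0.0001, 0.0, 0.001]
```

Call:
{"op": "drive_tool", "data": {"deltas": [{"gripper":200,"offset":[-0.0058,0.001,0],"angular":[0,0,0]},{"gripper":200,"offset":[-0.0075,0.001,0.02],"angular":[0,0,0]},{"gripper":200,"offset":[-0.0097,0.001,0.045],"angular":[0,0,0]},{"gripper":200,"offset":[-0.012,0.001,0.07],"angular":[0,0,0]},{"gripper":200,"offset":[-0.0132,0.001,0.086],"angular":[0,0,0]}]}}

```text
t: 53.45
eef_pos: [0.6541, -0.0663, 0.2172]
tool_rot: [-0.044, -0.097, 0.994, -0.004]
contact_force: [0.4, -0.3, -2.6]
gripper_width: 0.318
grasp_force: 25.4
```

Call:
{"op": "drive_tool", "data": {"deltas": [{"gripper":200,"offset":[-0.0002,0,0.002],"angular":[0,0,0]},{"gripper":200,"offset":[-0.0003,0,0.004],"angular":[0,0,0]},{"gripper":200,"offset":[-0.0005,0,0.006],"angular":[0,0,0]},{"gripper":200,"offset":[-0.0005,0,0.006],"angular":[0,0,0]}]}}

```text
t: 53.85
eef_pos: [0.655, -0.0666, 0.2138]
tool_rot: [-0.043, -0.097, 0.994, -0.004]
contact_force: [0.2, 0.1, -2.4]
gripper_width: 0.318
grasp_force: 25.4
```

Call:
{"op": "drive_tool", "data": {"deltas": [{"gripper":200,"offset":[-0.0001,0,0.001],"angular":[0,0,0]},{"gripper":200,"offset":[-0.0002,0,0.002],"angular":[0,0,0]},{"gripper":200,"offset":[-0.0002,0,0.002],"angular":[0,0,0]}]}}

```text
t: 54.15
eef_pos: [0.6545, -0.0665, 0.211]
tool_rot: [-0.043, -0.097, 0.994, -0.004]
contact_force: [0.1, -1.4, -2.9]
gripper_width: 0.321
grasp_force: 25.4
```

Call:
{"op": "drive_tool", "data": {"deltas": [{"gripper":200,"offset":[-0.0001,0,0.001],"angular":[0,0,0]},{"gripper":200,"offset":[-0.0002,0,0.002],"angular":[0,0,0]},{"gripper":200,"offset":[-0.0002,0,0.002],"angular":[0,0,0]}]}}

```text
t: 54.45
eef_pos: [0.6545, -0.0665, 0.2086]
tool_rot: [-0.044, -0.097, 0.994, -0.004]
contact_force: [0.7, 0.1, -3.0]
gripper_width: 0.316
grasp_force: 25.4
```

Call:
{"op": "drive_tool", "data": {"deltas": [{"gripper":200,"offset":[-0.0001,0,0.001],"angular":[0,0,0]},{"gripper":200,"offset":[-0.0002,0,0.002],"angular":[0,0,0]},{"gripper":200,"offset":[-0.0002,0,0.002],"angular":[0,0,0]}]}}

```text
t: 54.75
eef_pos: [0.6545, -0.0665, 0.2066]
tool_rot: [-0.043, -0.097, 0.994, -0.004]
contact_force: [0.5, -0.6, -2.5]
gripper_width: 0.317
grasp_force: 25.4
```

Call:
{"op": "drive_tool", "data": {"deltas": [{"gripper":200,"offset":[-0.0001,0,0.001],"angular":[0,0,0]},{"gripper":200,"offset":[-0.0002,0,0.002],"angular":[0,0,0]},{"gripper":200,"offset":[-0.0002,0,0.002],"angular":[0,0,0]}]}}

```text
t: 55.05
eef_pos: [0.6545, -0.0665, 0.2046]
tool_rot: [-0.043, -0.097, 0.994, -0.004]
contact_force: [-0.7, -0.2, -3.2]
gripper_width: 0.316
grasp_force: 25.4
```

Call:
{"op": "drive_tool", "data": {"deltas": [{"gripper":200,"offset":[-0.0001,0,0.001],"angular":[0,0,0]},{"gripper":200,"offset":[-0.0002,0,0.002],"angular":[0,0,0]},{"gripper":200,"offset":[-0.0002,0,0.002],"angular":[0,0,0]}]}}

```text
t: 55.35
eef_pos: [0.6555, -0.0665, 0.2039]
tool_rot: [-0.042, -0.097, 0.994, -0.004]
contact_force: [0.3, 0.1, 4.8]
gripper_width: 0.314
grasp_force: 26.1
```

Call:
{"op": "drive_tool", "data": {"deltas": [{"gripper":200,"offset":[0.0001,0,-0.0015],"angular":[0,0,0]},{"gripper":173,"offset":[0.0001,0,-0.0015],"angular":[0,0,0]},{"gripper":172,"offset":[0.0001,0,-0.0015],"angular":[0,0,0]},{"gripper":165,"offset":[0.0001,0,-0.0015],"angular":[0,0,0]},{"gripper":150,"offset":[0.0001,0,-0.0015],"angular":[0,0,0]}]}}

```text
t: 55.85
eef_pos: [0.6547, -0.0665, 0.2044]
tool_rot: [-0.043, -0.097, 0.994, -0.004]
contact_force: [-0.9, 0.0, -0.5]
gripper_width: 0.414
grasp_force: 0.0
```

Call:
{"op": "drive_tool", "data": {"deltas": [{"gripper":120,"offset":[0,0,0],"angular":[0,0,0]},{"gripper":50,"offset":[0,0,0],"angular":[0,0,0]},{"gripper":20,"offset":[0,0,0],"angular":[0,0,0]},{"gripper":20,"offset":[0,0,0],"angular":[0,0,0]}]}}

```text
t: 56.25
eef_pos: [0.6547, -0.0665, 0.2043]
tool_rot: [-0.043, -0.097, 0.994, -0.004]
contact_force: [-0.2, 0.4, 0.1]
gripper_width: 0.924
grasp_force: 0.0
```

Call:
{"op": "drive_tool", "data": {"deltas": [{"gripper":20,"offset":[0.002,0,-0.019],"angular":[0,0,0]},{"gripper":20,"offset":[0.0045,0,-0.049],"angular":[0,0,0]},{"gripper":20,"offset":[0.008,0,-0.089],"angular":[0,0,0]},{"gripper":20,"offset":[0.01,0,-0.11],"angular":[0,-0.11,0]},{"gripper":20,"offset":[0.01,0,-0.13],"angular":[0,-0.11,0]}]}}

```text
t: 56.75
eef_pos: [0.6554, -0.0673, 0.3369]
tool_rot: [0.002, -0.097, 0.995, -0.0]
contact_force: [0.2, -0.3, -0.6]
gripper_width: 0.917
grasp_force: 0.0
```

Call:
{"op": "drive_tool", "data": {"deltas": [{"gripper":20,"offset":[0,0.02,-0.02],"angular":[0,0,0]},{"gripper":200,"offset":[0,0.06,-0.02],"angular":[0,0,0]},{"gripper":255,"offset":[0,0.105,-0.02],"angular":[0,0,0]},{"gripper":255,"offset":[0,0.15,-0.02],"angular":[0,0,0]},{"gripper":255,"offset":[0,0.195,-0.02],"angular":[0,0,0]}]}}

```text
t: 57.25
eef_pos: [0.6176, 0.1266, 0.355]
tool_rot: [-0.0, -0.097, 0.995, 0.0]
contact_force: [0.9, 0.1, 0.3]
gripper_width: 0.238
grasp_force: 0.0
```

Call:
{"op": "drive_tool", "data": {"deltas": [{"gripper":255,"offset":[0,0.045,0],"angular":[0,0,0]},{"gripper":255,"offset":[0,0.09,0],"angular":[0,0,0]},{"gripper":255,"offset":[0,0.13,0],"angular":[0,0,0]},{"gripper":255,"offset":[0,0.15,0],"angular":[0,0,0]},{"gripper":255,"offset":[0,0.15,0],"angular":[0,0,0]}]}}

```text
t: 57.75
eef_pos: [0.5873, 0.2769, 0.3544]
tool_rot: [-0.001, -0.101, 0.995, 0.001]
contact_force: [0.3, -0.8, -0.6]
gripper_width: 0.001
grasp_force: 0.0
```

Run:
```python
from h import *
o=bot.get_obs();print(np.round(o["eef_pos"],4),o["gripper_width"]);print(plan((.635,.277,.25),11.2))
t,s=grab("top"),grab("scene")
cv2.imwrite("pics/t26.png",t);cv2.imwrite("pics/s26.png",s)
a=cv2.resize(t[110:215,290:400],None,fx=3.6,fy=3.6,interpolation=cv2.INTER_CUBIC);b=cv2.resize(s[145:245,195:295],None,fx=3.78,fy=3.78,interpolation=cv2.INTER_CUBIC)
cv2.imwrite("pics/c13.png",np.hstack([a,b]))
for k,v in pad.items(): print(k,*[[((pix("top",(*v,z))-[290,110])*3.6).round(0).tolist(),((pix("scene",(*v,z))-[195,145])*3.78+[396,0]).round(0).tolist()] for z in(.026,.156)])
```

```text
[0.5873 0.2769 0.3544] 0.000525842065246391
([-0.0469, -0.0097, 0.1043], [0.0027, -0.0018, 0.0085])
(1, 1) [[84.0, 138.0], [622.0, 350.0]] [[84.0, 96.0], [604.0, 210.0]]
(1, -1) [[256.0, 106.0], [498.0, 259.0]] [[271.0, 61.0], [472.0, 122.0]]
(-1, 1) [[102.0, 232.0], [704.0, 294.0]] [[104.0, 199.0], [693.0, 156.0]]
(-1, -1) [[275.0, 199.0], [580.0, 210.0]] [[293.0, 163.0], [561.0, 75.0]]
```

View pics/c13.png

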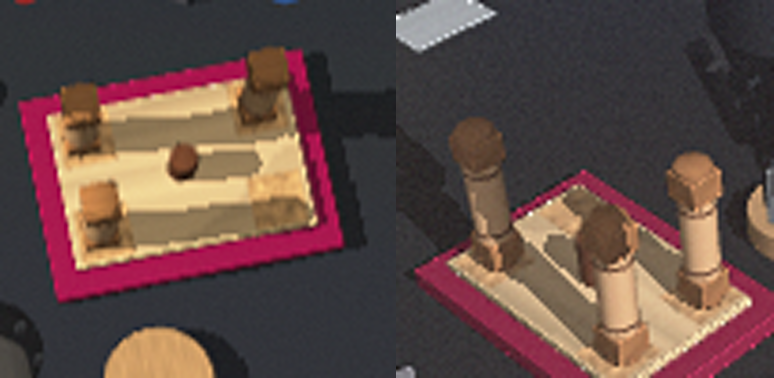

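All three weights stand upright: tops at (80,97), (268,63) and (99,200) against predicted (84,96), (271,61) and (104,199). The board is square on the canvas. Now the plunger, with the fingers shut.

Call:
{"op": "drive_tool", "data": {"deltas": [{"gripper":255,"offset":[-0.025,-0.005,0.03],"angular":[0,0,0]},{"gripper":255,"offset":[-0.047,-0.0097,0.06],"angular":[0,0,0]},{"gripper":255,"offset":[-0.047,-0.0097,0.1],"angular":[0,0,0]},{"gripper":255,"offset":[-0.047,-0.0097,0.13],"angular":[0,0,0]},{"gripper":255,"offset":[-0.047,-0.0097,0.13],"angular":[0,0,0]}]}}

```text
t: 58.35
eef_pos: [0.6353, 0.2681, 0.2198]
tool_rot: [-0.004, -0.096, 0.995, -0.002]
contact_force: [-0.7, 0.0, -0.4]
gripper_width: -0.001
grasp_force: 0.0
```

Call:
{"op": "drive_tool", "data": {"deltas": [{"gripper":255,"offset":[0,0,0],"angular":[0,0,0]},{"gripper":255,"offset":[0,0,0],"angular":[0,0,0]}]}}

```text
t: 58.55
eef_pos: [0.6384, 0.2713, 0.2273]
tool_rot: [0.001, -0.097, 0.995, 0.001]
contact_force: [0.3, 0.5, 0.8]
gripper_width: -0.0
grasp_force: 0.0
```

Run:
```python
from h import *
print(plan((.635,.277,.18),11.2),np.round(bot.get_obs()["eef_pos"],4))
```

```text
([0.0024, 0.0062, 0.0473], [0.001, 0.0039, -0.0018]) [0.6384 0.2713 0.2273]
```

Call:
{"op": "drive_tool", "data": {"deltas": [{"gripper":255,"offset":[0.0024,0.0062,0.01],"angular":[0,0,0]},{"gripper":255,"offset":[0.0024,0.0062,0.025],"angular":[0,0,0]},{"gripper":255,"offset":[0.0024,0.0062,0.035],"angular":[0,0,0]},{"gripper":255,"offset":[0.0024,0.0062,0.042],"angular":[0,0,0]},{"gripper":255,"offset":[0.0024,0.0062,0.042],"angular":[0,0,0]}]}}

```text
t: 59.05
eef_pos: [0.6326, 0.277, 0.1808]
tool_rot: [-0.002, -0.098, 0.995, -0.001]
contact_force: [0.2, -0.2, 0.4]
gripper_width: -0.001
grasp_force: 0.0
```

Call:
{"op": "drive_tool", "data": {"deltas": [{"gripper":255,"offset":[0,0,0.004],"angular":[0,0,0]},{"gripper":255,"offset":[0,0,0.008],"angular":[0,0,0]},{"gripper":255,"offset":[0,0,0.01],"angular":[0,0,0]},{"gripper":255,"offset":[0,0,0.01],"angular":[0,0,0]}]}}

```text
t: 59.45
eef_pos: [0.6337, 0.2774, 0.173]
tool_rot: [0.0, -0.097, 0.995, 0.0]
contact_force: [-0.4, -0.2, 2.9]
gripper_width: 0.002
grasp_force: 1.2
```

Call:
{"op": "drive_tool", "data": {"deltas": [{"gripper":255,"offset":[0,0,0.004],"angular":[0,0,0]},{"gripper":255,"offset":[0,0,0.008],"angular":[0,0,0]},{"gripper":255,"offset":[0,0,0.012],"angular":[0,0,0]},{"gripper":255,"offset":[0,0,0.013],"angular":[0,0,0]},{"gripper":255,"offset":[0,0,0.013],"angular":[0,0,0]}]}}

```text
t: 59.95
eef_pos: [0.6338, 0.2775, 0.1601]
tool_rot: [0.0, -0.097, 0.995, 0.0]
contact_force: [-0.3, 0.0, 7.1]
gripper_width: -0.0
grasp_force: 3.5
```

Call:
{"op": "drive_tool", "data": {"deltas": [{"gripper":255,"offset":[0,0,0.001],"angular":[0,0,0]},{"gripper":255,"offset":[0,0,0.002],"angular":[0,0,0]},{"gripper":255,"offset":[0,0,0.003],"angular":[0,0,0]},{"gripper":255,"offset":[0,0,0.003],"angular":[0,0,0]}]}}

```text
t: 60.35
eef_pos: [0.6339, 0.2775, 0.1596]
tool_rot: [0.0, -0.097, 0.995, 0.0]
contact_force: [-5.9, -2.9, 20.3]
gripper_width: 0.003
grasp_force: 10.5
```

At the hard stop (20 N, well above the 7.5 N spring force). Rising and moving clear.

Call:
{"op": "drive_tool", "data": {"deltas": [{"gripper":255,"offset":[0,0,-0.015],"angular":[0,0,0]},{"gripper":255,"offset":[0,0,-0.04],"angular":[0,0,0]},{"gripper":255,"offset":[0,0,-0.08],"angular":[0,0,0]},{"gripper":255,"offset":[0,0,-0.12],"angular":[0,0,0]},{"gripper":255,"offset":[0,0,-0.14],"angular":[0,0,0]}]}}

```text
t: 60.85
eef_pos: [0.6343, 0.2778, 0.3001]
tool_rot: [0.002, -0.097, 0.995, 0.001]
contact_force: [0.6, 0.4, -0.4]
gripper_width: -0.0
grasp_force: 0.0
```

Call:
{"op": "drive_tool", "data": {"deltas": [{"gripper":255,"offset":[0.02,0,0],"angular":[0,0,0]},{"gripper":255,"offset":[0.06,0,0],"angular":[0,0,0]},{"gripper":255,"offset":[0.1,0,0],"angular":[0,0,0]},{"gripper":255,"offset":[0.1,0,0],"angular":[0,0,0]},{"gripper":255,"offset":[0.1,0,0],"angular":[0,0,0]}]}}

```text
t: 61.35
eef_pos: [0.5346, 0.2581, 0.2966]
tool_rot: [-0.001, -0.098, 0.995, 0.0]
contact_force: [0.6, 0.5, 0.2]
gripper_width: -0.002
grasp_force: 0.0
```

Run:
```python
from h import *
t,s=grab("top"),grab("scene");b=cv2.imread("pics/t26.png");b2=cv2.imread("pics/s26.png")
print("board area diff",cv2.absdiff(t,b)[115:205,295:395].max(),cv2.absdiff(s,b2)[160:250,200:285].mean())
for nm,im,roi in(("T",t,(225,118,262,150)),("S",s,(270,262,302,295))):
    for q in blobs(im,(0,0,0),(179,255,45),roi,20): print("cap",nm,np.round(q[:3],1),cv2.boundingRect(q[4]))
```

```text
board area diff 127 7.857298474945534
cap T [259.2 141.5  24.5] (254, 124, 8, 26)
cap S [281.5 275.3 178.5] (270, 269, 22, 14)
```

Run:
```python
from h import *
s=grab("scene");t=grab("top")
for im in(cv2.imread("pics/s26.png"),s):
    print([np.round(b[:3],0).tolist() for b in blobs(im,(3,90,30),(18,255,215),(195,165,295,250),40)])
for im in(cv2.imread("pics/t26.png"),t):
    print([np.round(b[:3],0).tolist() for b in blobs(im,(3,90,30),(18,255,170),(295,118,380,190),30)])
asc(s,(200,165,290,250),(3,1))
```

```text
[[291.0, 204.0, 67.0], [250.0, 219.0, 739.0], [274.0, 209.0, 426.0], [219.0, 199.0, 486.0]]
[[250.0, 219.0, 746.0], [291.0, 202.0, 92.0], [274.0, 209.0, 436.0], [219.0, 199.0, 488.0]]
[[343.0, 172.0, 550.0], [343.0, 145.0, 999.0]]
[[346.0, 158.0, 1776.0]]
..........................................................................................
..........................................................................................
..........................................................................................
..........................................................................................
...........##########.....................................................................
.........##############...................................................................
.........###############..................................................................
..........##############.............................................#########............
............###########............................................##############.........
.....#.......###########.
[... 1094 characters left out ...]
#######################################################.##.....
..............................###################################################.........
.................................############################################.............
.....................................################################.#.#.................
.........................................###########################......................
.............................................###################..........................
.................................................###########..............................
.....................................................#....................................
```

All three weights are where they were, and the robot is clear of everything. Handing in.

```bash
python3 -c "
from station import bot
print(bot.hand_in())"
```

```text
the job is handed in; nothing more can be done
None
```

The job is handed in, with no verdict returned: the board is centred and square on the canvas, all three weights stand heavy end down on their own pads (one was knocked over mid-run and re-stood), and the plunger was pushed to its stop and let go, though its spring-back was not clearly confirmed by camera.

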